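Book in specimen pots from a transport rack

TASK

Lift the hold-down plate straight up off the rack's two dowels, keeping it level, and lay it flat, lengthwise, in the middle of the rubber mat. Then take the code reader and, from left to right, aim it from about 10 cm at the code label on the cap of each pot as it stands in the rack, holding it still on each for a good second. At the end the reader must stand upright in the middle of its pad again and every pot must stand upright inside the steel tray; leave the other things where they are.

Things in the scene. Friction and masses are not known exactly. Their poses are not given: they have to be found in the camera images.
- rack: Fixed grey transport rack, base 84 x 250 x 16 mm, origin under the centre of its base, long axis y (its +y is at the left seen from the robot, within about 15 deg). Three round nests (60 mm wide, 6 mm deep, floor 10 mm above the worktop) lie at y = +66 (left), 0 (middle) and -66 mm (right). At y = +109 and -109 mm stand two posts, 18 mm thick up to 86 mm, whose upper ends are 10 mm dowels with tops at 111 mm.
- plate_handle (a point): Centre of the bar handle on the aluminium hold-down plate. Plate 76 (x) x 244 (y) x 8 mm, 0.3 kg; at the start it lies on the post shoulders (underside 86 mm above the worktop) with the dowels through its two 11 mm holes, and hides the pots. Handle: black bar 22 wide (x) x 100 long (y) x 16 mm high, held on two posts; its centre is 36 mm above the plate's underside, free space below the bar 20 mm. z is the plate's normal, y its long axis.
- rest_mat: Fixed black rubber mat 120 (x) x 270 (y) x 3 mm on the worktop, origin under its centre, long axis y (points roughly away from or toward the robot).
- scanner_grip (a point): Centre of the white head of the hand-held code reader, where it is gripped: head 78 (x) x 36 (y) x 34 mm high. The reader, 0.25 kg, stands on a black foot 76 x 66 mm, 100 mm high in all; this point is 83 mm above the underside of the foot and over the foot's middle. x is its forward side (level), z up when it stands.
- scan_beam: The reader's dark window, fixed on the nose of its head; origin at the centre of the window, 48.5 mm forward of and 10.5 mm lower than scanner_grip. Its x axis is the line of sight: forward and 60 deg below level when the reader is upright. It reads a label on that line within 15 mm to the side, 60 to 140 mm (best 100) in front of the window, from above and no more than 50 deg off the upright.
- reader_pad: Fixed thin grey pad 110 x 100 mm, 1 mm, on the worktop, where the reader stands; origin at its centre, height 0.
- tray: Loose white steel instrument tray 170 (x) x 260 (y) x 24 mm, origin under its centre; inside floor 132 x 224 mm, 2 mm above its underside; long axis y. It stands left of the rack with its long axis roughly away from the robot.
- tape: Bystander: roll of tape, 59 x 57 x 19 mm, lying flat in front of the rack; origin under its centre.
- marker: Bystander: marker pen, 135 mm long, 17 mm thick, lying in front of the rack; origin under its middle.
- bottle: Bystander: round bottle, 42 mm wide, 98 mm high, back left; origin under its centre.
- vial: Bystander: round vial, 35 mm wide, 80 mm high, behind the rack on the left; origin under its centre.
- cup: Bystander: beaker of tools, 64 mm wide, 151 mm high, at the back; origin under its centre.
- pot_left_center (a point): Centre (35 mm up) of the specimen pot that starts in the left nest; absent in some runs. Round pot with screw cap, 70 mm high, 55 g; body about 55 mm wide, cap (56 to 70 mm up) 59 mm wide. z is its axis. It stands loosely (2 mm play) in the nest.
- pot_left_label (a point): Centre of the striped code label (26 x 36 mm) on top of the cap of the left pot; z points up out of the label.
- pot_mid_center (a point): Centre (35 mm up) of the specimen pot that starts in the middle nest; absent in some runs. Round pot with screw cap, 70 mm high, 55 g; body about 55 mm wide, cap (56 to 70 mm up) 59 mm wide. z is its axis. It stands loosely (2 mm play) in the nest.
- pot_mid_label (a point): Centre of the striped code label (26 x 36 mm) on top of the cap of the middle pot; z points up out of the label.
- pot_right_center (a point): Centre (35 mm up) of the specimen pot that starts in the right nest; absent in some runs. Round pot with screw cap, 70 mm high, 55 g; body about 55 mm wide, cap (56 to 70 mm up) 59 mm wide. z is its axis. It stands loosely (2 mm play) in the nest.
- pot_right_label (a point): Centre of the striped code label (26 x 36 mm) on top of the cap of the right pot; z points up out of the label.
Things that resemble listed ones, but are neither listed nor needed, are in the scene too. Leave any purple look-alike of the part that bears scanner_grip alone.

How it is judged:
On the way, in this order (a step that is already met when the one before it is completed fails the run):
1. the plate is lifted clear of the dowels, level and straight above the rack (z of plate_handle in the frame of rack above 0.152 m and angle between plate_handle's own z axis and vertical below 0.12 rad and x of plate_handle in the frame of rack between -0.03 and 0.03 m and y of plate_handle in the frame of rack between -0.03 and 0.03 m), for 0.1 s.
2. the plate lies flat in the middle of the rubber mat, lengthwise (horizontal distance between plate_handle and rest_mat below 0.04 m and angle between plate_handle's own z axis and vertical below 0.05 rad and height (world z) of plate_handle below 0.046 m and angle between the y axis of plate_handle and the y axis of rest_mat, either way round below 0.25 rad), for 0.3 s.
3. the reader is held still with its line of sight on the label of the left pot, which stands in its nest (x of pot_left_label in the frame of scan_beam between 0.06 and 0.14 m and y of pot_left_label in the frame of scan_beam between -0.015 and 0.015 m and z of pot_left_label in the frame of scan_beam between -0.015 and 0.015 m and angle between the x axis of scan_beam and the z axis of pot_left_label, either way round below 0.9 rad and z of scan_beam in the frame of pot_left_label above 0.03 m and angle between pot_left_label's own z axis and vertical below 0.1 rad and x of pot_left_center in the frame of rack between -0.012 and 0.012 m and y of pot_left_center in the frame of rack between 0.054 and 0.078 m and height (world z) of pot_left_center below 0.06 m), for 1 s.
4. the reader is held still with its line of sight on the label of the middle pot, which stands in its nest (x of pot_mid_label in the frame of scan_beam between 0.06 and 0.14 m and y of pot_mid_label in the frame of scan_beam between -0.015 and 0.015 m and z of pot_mid_label in the frame of scan_beam between -0.015 and 0.015 m and angle between the x axis of scan_beam and the z axis of pot_mid_label, either way round below 0.9 rad and z of scan_beam in the frame of pot_mid_label above 0.03 m and angle between pot_mid_label's own z axis and vertical below 0.1 rad and x of pot_mid_center in the frame of rack between -0.012 and 0.012 m and y of pot_mid_center in the frame of rack between -0.012 and 0.012 m and height (world z) of pot_mid_center below 0.06 m), for 1 s.
5. the reader is held still with its line of sight on the label of the right pot, which stands in its nest (x of pot_right_label in the frame of scan_beam between 0.06 and 0.14 m and y of pot_right_label in the frame of scan_beam between -0.015 and 0.015 m and z of pot_right_label in the frame of scan_beam between -0.015 and 0.015 m and angle between the x axis of scan_beam and the z axis of pot_right_label, either way round below 0.9 rad and z of scan_beam in the frame of pot_right_label above 0.03 m and angle between pot_right_label's own z axis and vertical below 0.1 rad and x of pot_right_center in the frame of rack between -0.012 and 0.012 m and y of pot_right_center in the frame of rack between -0.078 and -0.054 m and height (world z) of pot_right_center below 0.06 m), for 1 s.
At the end, for the whole second after the job is handed in: The plate lies flat on the rubber mat (handle within 40 mm of the mat's centre, long axes within 0.25 rad); the reader stands upright on its pad (within 30 mm of the pad's centre); every pot stands upright on the floor of the tray (all of step 2 and horizontal distance between scanner_grip and reader_pad below 0.03 m and angle between scanner_grip's own z axis and vertical below 0.06 rad and height (world z) of scanner_grip below 0.09 m and x of pot_left_center in the frame of tray between -0.045 and 0.045 m and y of pot_left_center in the frame of tray between -0.09 and 0.09 m and z of each of pot_left_center, pot_mid_center, pot_right_center in the frame of tray below 0.043 m and angle between each of pot_left_center, pot_mid_center, pot_right_center's own z axis and vertical below 0.08 rad and x of pot_mid_center in the frame of tray between -0.045 and 0.045 m and y of pot_mid_center in the frame of tray between -0.09 and 0.09 m and x of pot_right_center in the frame of tray between -0.045 and 0.045 m and y of pot_right_center in the frame of tray between -0.09 and 0.09 m); the robot touches nothing.
It fails at once if the roll of tape is displaced by more than 50 mm (distance of tape from where it was at the start of the episode above 0.05 m).
It fails at once if the marker pen is displaced by more than 50 mm (distance of marker from where it was at the start of the episode above 0.05 m).
It fails at once if the bottle is displaced by more than 50 mm (distance of bottle from where it was at the start of the episode above 0.05 m).
It fails at once if the vial is displaced by more than 50 mm (distance of vial from where it was at the start of the episode above 0.05 m).
It fails at once if the beaker of tools is displaced by more than 50 mm (distance of cup from where it was at the start of the episode above 0.05 m).
Of pot_left, pot_mid, pot_right only 2 to 3 are there at a start; the rules pass over those that are not, and their reading is None.
At some moment in a run one of tray, scanner may be knocked a few centimetres aside while the robot is not near it.
Once in a run the grip may slacken for a moment while it holds something.
It also fails if it takes over 210 s, if anything falls off the work surface, if the arm or the gripper's body presses on something with over 40 N, if the wrist force passes 120 N, or if a joint passes its speed limit or range.

ROBOT

A 6-joint arm with a two-finger parallel gripper is mounted at the origin on a cart in front of the work surface, level with it; the furniture and walls round the work are solid. World frame = base frame: x ahead of the robot, y to its left, z up, the work surface at z = 0. Lengths are in m, angles in rad, forces in N, time in s.
With the tool pointing down it reaches from about 0.325 to 1 m from the base axis. Payload 5.1 kg.
Tool frame: the origin (TCP) lies where the fingers leave the gripper's body, on its centre line; the fingertips stand 73 mm ahead of it and the grasp point (between the pads) lies 54 mm ahead of it (ctrl.pinch_z is the distance from the TCP to the grasp point, in m); z points along the fingers, y is the direction in which the jaws open and shut (so a half turn about z gives the same grasp; the last joint's range is limited). The gripper opens to 85 mm and grips with 20 to 120 N. Pads are 22 mm wide; open, the fingers measure 114 mm over their backs; the gripper's body (76 mm by 85 mm) begins 54 mm behind the grasp point. The pads swing forward as they close: fully open they stand 13 mm farther back than shut.
Start: joints at [-1.339, 0.124, 1.65, -0, 1.367, -0.083], TCP at [0.201, -0.618, 0.304] pointing down, gripper open.
Joint ranges: [-2.61, 2.61], [-1.02, 2.33], [0.03, 2.71], [-1.35, 4.49], [0.32, 2.68], [-2.91, 2.91]. Speed limits (rad/s): [2.57, 2.57, 3.14, 3.14, 3.14, 3.14].

INTERFACE

Orientations are given as a unit quaternion [w, x, y, z].
In Python, from workcell import telemetry, cams, ctrl, nets gives the robot as it stands. The module is installed in compiled form; this text tells all that it offers.
- The arm moves only by the shell command python3 -m jog 'ROWS' [OPENING] [FORCE]. ROWS is JSON, a list that holds one entry, the list of rows, each a list of 4 numbers: the shift along the tool's x, y, z in mm, then the turn about the tool's z in degrees. In form: [[[tx, ty, tz, yaw], ...]]. A call has 1 to 5 rows; each row is the pose to reach, as a shift and turn from the pose commanded when the call began, along the tool's axes at that moment; what a row does not reach only later rows make up. A row lasts 1/12 s, in which the tool goes at most 41.7 mm and 7.16 degrees, less where a joint would pass 70% of its speed; a pose out of reach is approached as far as the arm can. A call with a gripper value outside its range is refused whole. OPENING is the finger opening in mm, from 0 to 85.4, set as the call begins (- or left out, the last holds). The fingers move at their own pace and stop on an object; FORCE is the grip in N (left out, the last holds). Time passes only in rows, so rows that repeat a pose let the fingers close. It gives the time, the measured TCP pose, the force and the opening at its end, in the units of the state.
- telemetry.sense(): the state, without advancing time (a new reading comes with each control period).
- cams.capture(name): name is "side" or "top" or "wrist"; returns (picture, depth): 384x512x3 uint8, red, green, blue; 384x512 float32, m along the optical axis (not along the pixel's ray), 0 where there is no reading.
- cams.get_calibration(name): a dict with "intrinsics" (3x3 intrinsics, pixels), "world_to_cam" (4x4, takes a point from world to camera coordinates); the wrist camera has in their place "T_tool_cam" (4x4, takes a point from camera to tool coordinates, whose origin is the TCP and whose axes are the flange's). Camera axes: x right, y down, z forward; pixel columns grow to the right and rows downward; lengths in m; the calibration is good to about 2 mm. The wrist camera is an equidistant fisheye: a pixel r from the principal point sees the ray r / f radians off the axis. A picture is of the moment at which its call begins: read the wrist's pose just before it. get_calibration takes no time and is no camera call.
- ctrl.finish_job(): hands the job in, once; it reports no verdict.
Trained networks look in the newest picture that a camera, given by its name, has taken for a name from the list of things; names that differ only in an ending like _2 or _b are one class to them, and where a whole thing is asked for, a point or a joint stands for the part that bears it (a point fixed in the world has none). Each returns a list of dicts, best first, with "confidence" (0 to 1); they miss things now and then, are a little off and sometimes report something else, mostly with a low value. They report only what shows in the picture. A call takes as long as a camera call. They do not tell look-alikes from the thing itself.
- nets.boxes_of(name, camera): "location" ([x, y, z] in m, in world coordinates, good to about 4 mm: the middle of the surface that is visible of it).
- nets.masks_of(name, camera): "pixels" (384x512 bool, what is visible of it).
- nets.pinpoint(name, camera): "location" ([x, y, z] in m, in world coordinates, good to about 4 mm: a listed point, or the origin of a listed thing).
The state is a dict: "t": time; "q": joint angles; "joint_velocities": joint speeds; "tau": joint torques, N m; "eef_pos": TCP position; "eef_rot": TCP orientation; "wrist_force": force on the tool from outside, world axes, zero at the start; "wrist_torque": the same for the moment, N m; "width": finger opening in m.
Only numpy, scipy, OpenCV 4.12 (cv2) and the standard library are available. Lean on these libraries where they do the work, as an engineer would, in place of code of your own. Each camera call takes 0.05 s, during which the arm holds its last target.

## Working session

There is one attempt and no reset: what is moved stays moved. The work goes in short steps, Python scripts to look and compute and a shell command to move; the robot and the scene stay as the last step left them, time stands still between calls to the robot, and variables do not carry over. Pictures are saved under pics/ and viewed, and the job is handed in when it is done.

```bash
mkdir -p pics; ls
cat > h.py <<'E'
from workcell import telemetry, cams, ctrl, nets
import numpy as np, cv2
from scipy.spatial.transform import Rotation as R
def snap(n,f):
    p,d=cams.capture(n); cv2.imwrite('pics/'+f+'.png',cv2.cvtColor(p,cv2.COLOR_RGB2BGR)); return p,d
def pose():
    s=telemetry.sense(); q=s['eef_rot']; return s,np.array(s['eef_pos']),R.from_quat([q[1],q[2],q[3],q[0]]).as_matrix()
E
python3 - <<'E'
from h import *
s,p,r=pose(); print(s); print(r.round(3))
for c in ('top','side','wrist'):
    snap(c,c+'0')
    k=cams.get_calibration(c); print(c,k)
E
```

```text
pics
{'t': 0.0, 'q': array([-1.33859211e+00,  1.24481918e-01,  1.65164645e+00,  2.00612697e-05,
        1.36750010e+00, -8.25856746e-02]), 'joint_velocities': array([ 0.0005298 , -0.0007515 , -0.00013753,  0.00090604, -0.00228772,
        0.00053876]), 'tau': array([-1.06808322e-03, -4.23607850e+01, -3.65452731e+01, -2.56207195e-04,
        6.98997508e-03, -1.20687886e-07]), 'eef_pos': array([ 0.20113164, -0.61762406,  0.30268416]), 'eef_rot': array([-1.01579417e-03,  9.87638773e-01,  1.56743798e-01, -6.62833498e-05]), 'wrist_force': array([ 0.0365528 ,  0.62898748, -1.00300413]), 'wrist_torque': array([ 0.02625717, -0.02439834, -0.01088156]), 'width': 0.08539534084200086}
[[ 0.951  0.31  -0.   ]
 [ 0.31  -0.951  0.002]
 [ 0.    -0.002 -1.   ]]
top {'intrinsics': array([[460.85308082,   0.        , 254.33054684],
       [  0.        , 460.85308082, 186.74291789],
       [  0.        ,   0.        ,   1.        ]]), 'world_to_cam': array([[ 0.1143255 , -0.99340128,  0.00914184, -0.21223413],
       [-0.88995479, -0.10650114, -0.4434388 ,  0.49951034],
       [ 0.44148629,  0.04256054,
[... 359 characters left out ...]
515,  0.17424137, -0.75500494,  0.47081162],
       [ 0.72392618, -0.21460198, -0.65564997,  1.15258892],
       [ 0.        ,  0.        ,  0.        ,  1.        ]])}
wrist {'intrinsics': array([[297.31863964,   0.        , 250.3016288 ],
       [  0.        , 297.31863964, 192.95510803],
       [  0.        ,   0.        ,   1.        ]]), 'T_tool_cam': array([[ 1.05888178e-03, -9.48955492e-01, -3.15408233e-01,
         8.13327428e-02],
       [ 9.99998915e-01,  1.32782591e-03, -6.37799015e-04,
         6.41423887e-04],
       [ 1.02405010e-03, -3.15407215e-01,  9.48955868e-01,
        -7.02313252e-02],
       [ 0.00000000e+00,  0.00000000e+00,  0.00000000e+00,
         1.00000000e+00]])}
```

View pics/top0.png

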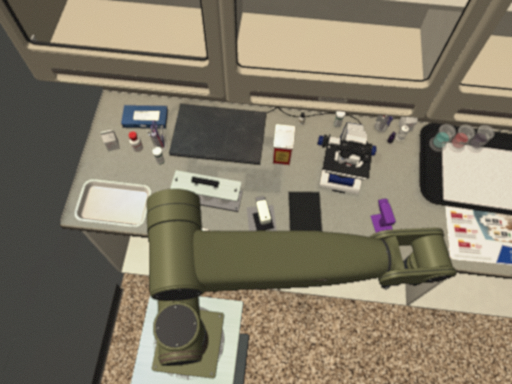

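View pics/side0.png

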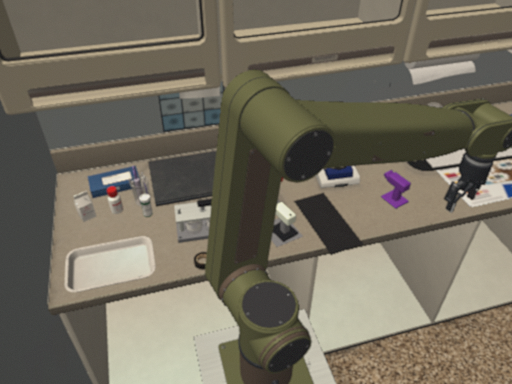

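View pics/wrist0.png

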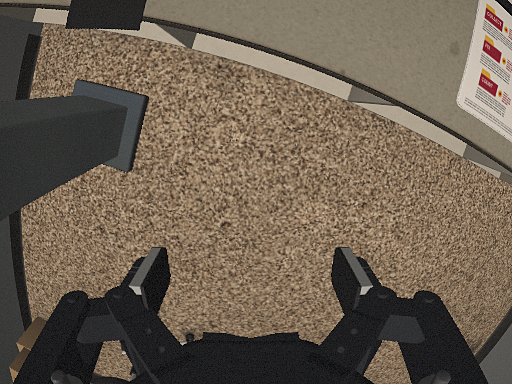

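Run:
```python
from h import *
for n in ['rack','plate_handle','rest_mat','scanner_grip','scan_beam','reader_pad','tray','tape','marker','bottle','vial','cup']:
    for c in ('top','side'):
        print(n,c,[(np.round(o['location'],3).tolist(),round(o['confidence'],2)) for o in nets.pinpoint(n,c)])
print(telemetry.sense()['t'])
```

```text
rack top [([0.522, 0.024, 0.001], 0.93)]
rack side [([0.524, 0.02, -0.001], 0.65), ([0.722, 0.243, -0.0], 0.26)]
plate_handle top [([0.522, 0.023, 0.125], 0.69)]
plate_handle side [([0.525, 0.021, 0.123], 0.67)]
rest_mat top [([0.451, -0.352, -0.004], 0.62)]
rest_mat side [([0.449, -0.35, 0.002], 0.6)]
scanner_grip top [([0.451, -0.199, 0.081], 0.84), ([0.49, -0.626, 0.084], 0.6)]
scanner_grip side [([0.449, -0.192, 0.083], 0.65), ([0.493, -0.63, 0.087], 0.61)]
scan_beam top []
scan_beam side []
reader_pad top [([0.451, -0.186, -0.003], 0.48), ([0.72, 0.238, -0.001], 0.41)]
reader_pad side [([0.454, -0.187, -0.003], 0.76)]
tray top [([0.442, 0.358, 0.001], 0.55)]
tray side [([0.449, 0.36, -0.004], 0.88)]
tape top []
tape side [([0.392, 0.092, -0.004], 0.65)]
marker top []
marker side []
bottle top []
bottle side [([0.698, 0.328, 0.004], 0.73)]
vial top [([0.651, 0.227, -0.004], 0.54), ([0.446, 0.357, 0.001], 0.45)]
vial side [([0.649, 0.23, 0.002], 0.49), ([0.445, 0.359, -0.007], 0.28)]
cup top [([0.727, 0.243, 0.001], 0.71), ([0.45, -0.188, -0.001], 0.46)]
cup side [([0.716, 0.244, -0.002], 0.87)]
1.35
```

The top view shows the rack with its plate at about (205,190), the tray at (113,203), the reader at (263,213), the mat at (305,210) and the purple look-alike at (384,215). The networks agree with that. Next I measure the yaws.

```bash
cat >> h.py <<'E'
def pts(n,d,m):
    k=cams.get_calibration(n); K=k['intrinsics']; v,u=np.nonzero(m&(d>0)); z=d[v,u]
    if n=='wrist':
        s,p,r=pose(); x=(u-K[0,2])/K[0,0]; y=(v-K[1,2])/K[1,1]; th=np.hypot(x,y); s_=np.where(th>1e-9,np.tan(th)/np.maximum(th,1e-9),1)
        c=np.c_[x*s_*z,y*s_*z,z]; T=k['T_tool_cam']; t=c@T[:3,:3].T+T[:3,3]; return t@r.T+p
    c=np.c_[(u-K[0,2])/K[0,0]*z,(v-K[1,2])/K[1,1]*z,z]; T=k['world_to_cam']; return (c-T[:3,3])@T[:3,:3]
def rect(P,z0,z1):
    Q=P[(P[:,2]>z0)&(P[:,2]<z1)][:,:2]
    if len(Q)<10: return None
    (c,(w,h),a)=cv2.minAreaRect((Q*1000).astype(np.float32)); 
    if w>h: a=a
    else: a=a+90
    a=(a+90)%180-90
    return np.round(c,1),round(max(w,h),1),round(min(w,h),1),'long axis deg',round(a,1),len(Q)
E
python3 - <<'E'
from h import *
for c in ('top','side'):
    p,d=cams.capture(c)
    for n,z0,z1 in [('plate_handle',.085,.105),('plate_handle',.122,.14),('rest_mat',-.01,.015),('scanner_grip',.09,.12),('scanner_grip',-.005,.04),('reader_pad',-.01,.012),('tray',.015,.04)]:
        for o in nets.masks_of(n,c)[:2]:
            P=pts(c,d,o['pixels']); print(c,n,round(o['confidence'],2),P.mean(0).round(3),rect(P,z0,z1))
p,d=cams.capture('top'); cv2.imwrite('pics/z1.png',cv2.resize(p[90:250,60:340,::-1],(800,457),interpolation=cv2.INTER_CUBIC))
p,d=cams.capture('side'); cv2.imwrite('pics/z2.png',cv2.resize(p[150:280,150:350,::-1],(800,520),interpolation=cv2.INTER_CUBIC))
E
```

```text
top plate_handle 0.98 [0.516 0.017 0.102] (array([519.8,  23.2]), 244.6, 80.7, 'long axis deg', 85.6, 1064)
top plate_handle 0.98 [0.516 0.017 0.102] (array([519.1,  22.5]), 99.2, 25.3, 'long axis deg', 86.2, 172)
top rest_mat 0.64 [ 0.499 -0.344  0.013] (array([ 506.8, -344.6]), 168.7, 126.2, 'long axis deg', 6.0, 1298)
top scanner_grip 0.68 [ 0.438 -0.192  0.06 ] (array([ 450.4, -191.4]), 92.2, 35.5, 'long axis deg', 20.8, 224)
top scanner_grip 0.68 [ 0.438 -0.192  0.06 ] (array([ 441.7, -195.8]), 69.8, 68.2, 'long axis deg', 10.6, 184)
top reader_pad 0.63 [ 0.459 -0.179  0.001] (array([ 455.5, -187.3]), 102.2, 97.9, 'long axis deg', -79.1, 248)
top tray 0.74 [0.447 0.367 0.008] (array([444. , 360.8]), 262.2, 173.3, 'long axis deg', 89.5, 620)
side plate_handle 0.58 [0.524 0.084 0.099] (array([531.8,  84.7]), 114.4, 85.9, 'long axis deg', 84.6, 556)
side plate_handle 0.58 [0.524 0.084 0.099] (array([523.7,  47.6]), 44.6, 24.3, 'long axis deg', 88.0, 92)
side rest_mat 0.64 [ 0.416 -0.179  0.003] (array([ 410.9, -193.7]), 96.8, 52.0, 'long axis deg', 75.0, 140)
side scanner_grip 0.6 [ 0.439 -0.194  0.056] (array([ 452. , -193.8]), 86.2, 38.5, 'long axis deg', 22.5, 209)
side scanner_grip 0.6 [ 0.439 -0.194  0.056] (array([ 458.7, -199.8]), 93.9, 81.4, 'long axis deg', 20.8, 283)
side reader_pad 0.73 [ 0.43  -0.188  0.005] (array([ 455.8, -191.5]), 113.7, 101.7, 'long axis deg', 10.9, 192)
```

View pics/z1.png

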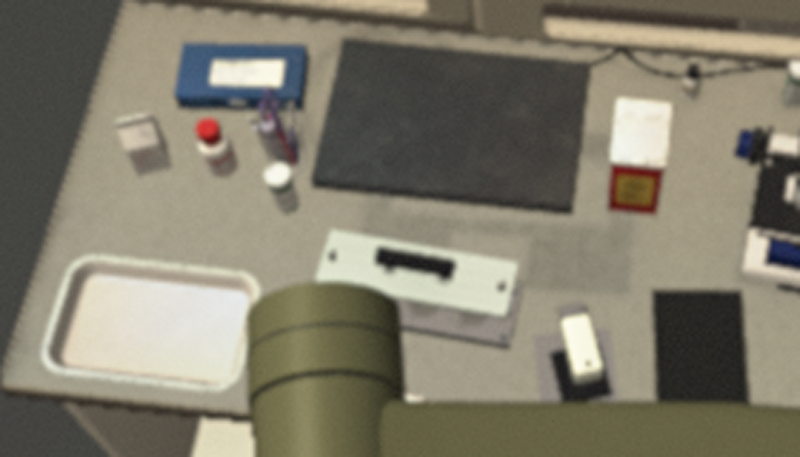

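View pics/z2.png

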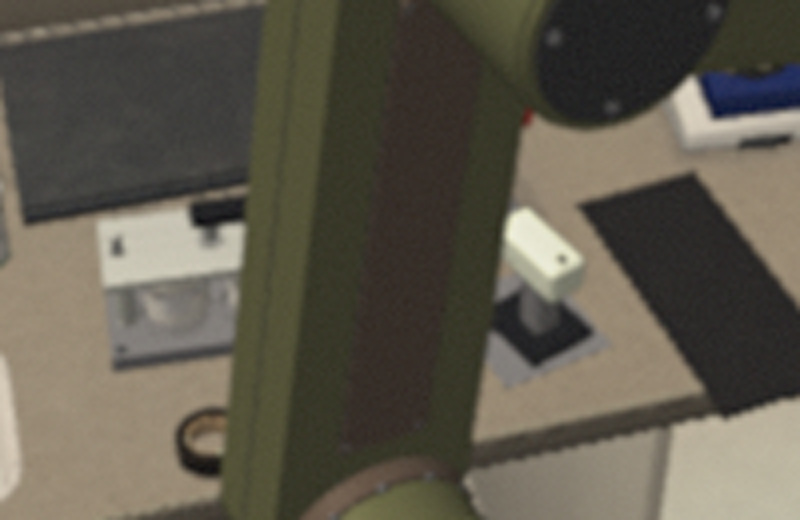

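```bash
cat >> h.py <<'E'
def go(x,y,z,a):
    s,p,r=pose(); d=r.T@(np.array([x,y,z])-p); cur=np.degrees(np.arctan2(r[1,0],r[0,0])); w=(a-cur+180)%360-180
    q1=np.arctan2(y,x); q6=q1+np.pi/2-np.radians(a); q6=(q6+np.pi)%(2*np.pi)-np.pi
    print('t',round(s['t'],2),'p',p.round(4),'ang',round(cur,2),'q6 now',round(s['q'][5],2),'width',round(s['width'],4),'F',np.round(s['wrist_force'],1)); print('ROW',(d*1000).round(1),'yaw',round(-w,1),'q6 goal',round(q6,2))
E
python3 -c "
from h import *
go(.42,-.28,.36,50)"
```

```text
t 2.25 p [ 0.2012 -0.618   0.3039] ang 18.04 q6 now -0.08 width 0.0856 F [-0.5  1.6 -0.1]
ROW [ 312.7 -253.7  -56.1] yaw -32.0 q6 goal 0.11
```

```bash
python3 -m jog '[[[312.7,-253.7,-56.1,-32],[312.7,-253.7,-56.1,-32],[312.7,-253.7,-56.1,-32],[312.7,-253.7,-56.1,-32],[312.7,-253.7,-56.1,-32]]]' 85 40
python3 -c "
from h import *
go(.42,-.28,.36,50)"
```

```text
t: 2.67
eef_pos: [0.3139, -0.4432, 0.333]
eef_rot: [0.0, 0.905, 0.425, 0.0]
wrist_force: [1.6, -0.0, 0.8]
width: 0.0848
t 2.67 p [ 0.3139 -0.4432  0.333 ] ang 50.28 q6 now -0.36 width 0.0848 F [ 1.6 -0.   0.8]
ROW [193.4 -22.7 -27. ] yaw 0.3 q6 goal 0.11
```

```bash
python3 -m jog '[[[193,-23,-27,0],[193,-23,-27,0],[193,-23,-27,0],[193,-23,-27,0],[193,-23,-27,0]]]'
python3 - <<'E'
from h import *
go(.42,-.28,.36,50)
snap('wrist','w1')
p,d=cams.capture('wrist')
for n in ['rest_mat','scanner_grip','scan_beam','reader_pad','marker','tape','plate_handle','rack']:
    print(n,[(np.round(o['location'],3).tolist(),round(o['confidence'],2)) for o in nets.pinpoint(n,'wrist')][:3])
for n,z0,z1 in [('rest_mat',-.01,.015),('scanner_grip',.09,.12),('scanner_grip',-.005,.04),('reader_pad',-.01,.012)]:
    for o in nets.masks_of(n,'wrist')[:1]:
        P=pts('wrist',d,o['pixels']); print(n,round(o['confidence'],2),P.mean(0).round(3),rect(P,z0,z1))
E
```

```text
t: 3.08
eef_pos: [0.4208, -0.2795, 0.3607]
eef_rot: [0.001, 0.906, 0.424, 0.001]
wrist_force: [0.6, 0.3, 0.8]
width: 0.0849
t 3.08 p [ 0.4208 -0.2795  0.3607] ang 50.13 q6 now 0.0 width 0.0849 F [0.6 0.3 0.8]
ROW [-0.9 -0.3  0.7] yaw 0.1 q6 goal 0.11
rest_mat [([0.453, -0.353, 0.003], 0.86), ([0.39, 0.087, 0.002], 0.34)]
scanner_grip [([0.497, -0.632, 0.082], 0.83), ([0.448, -0.192, 0.081], 0.58)]
scan_beam []
reader_pad []
marker [([0.375, -0.019, -0.001], 0.68)]
tape [([0.389, 0.088, 0.0], 0.86)]
plate_handle []
rack []
rest_mat 0.56 [ 0.449 -0.356  0.   ] (array([ 446.8, -359.2]), 270.9, 122.0, 'long axis deg', 6.5, 12590)
scanner_grip 0.73 [ 0.454 -0.203  0.075] (array([ 454. , -198.9]), 95.6, 36.2, 'long axis deg', 19.2, 2480)
scanner_grip 0.73 [ 0.454 -0.203  0.075] (array([ 453.4, -198.6]), 126.4, 68.2, 'long axis deg', 19.2, 795)
reader_pad 0.91 [ 0.451 -0.19  -0.001] (array([ 449.3, -195.6]), 110.8, 100.7, 'long axis deg', 12.2, 1977)
```

View pics/w1.png

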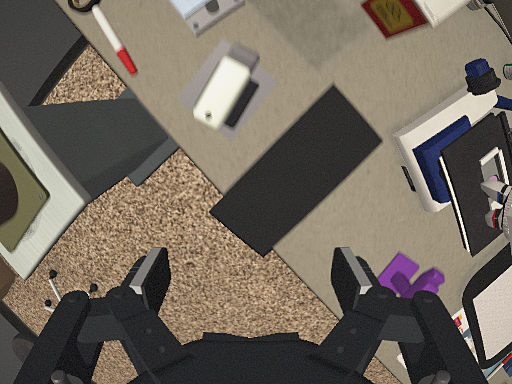

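The wrist view shows the mat at (300,170), the reader on its pad at (225,90) and the marker at (115,35). The next stop is above the rack.

```bash
python3 -c "
from h import *
go(.519,.022,.33,86)"
```

```text
t 3.78 p [ 0.4194 -0.2826  0.3596] ang 49.98 q6 now -0.0 width 0.0851 F [ 0.3 -0.2  0.1]
ROW [ 297.3 -119.6   29.6] yaw -36.0 q6 goal 0.11
```

```bash
python3 -m jog '[[[150,-60,15,-18],[150,-60,15,-18],[150,-60,15,-18],[150,-60,15,-18],[150,-60,15,-18]]]'
python3 -c "
from h import *
go(.519,.022,.33,86)"
```

```text
t: 4.2
eef_pos: [0.4708, -0.1238, 0.3439]
eef_rot: [-0.001, 0.827, 0.562, 0.001]
wrist_force: [0.4, -0.5, 0.2]
width: 0.0851
t 4.2 p [ 0.4708 -0.1238  0.3439] ang 68.39 q6 now 0.01 width 0.0851 F [ 0.4 -0.5  0.2]
ROW [153.3  -8.9  14.3] yaw -17.6 q6 goal 0.11
```

```bash
python3 -m jog '[[[153,-9,14,-18],[153,-9,14,-18],[153,-9,14,-18],[153,-9,14,-18],[153,-9,14,-18]]]'
cat > look.py <<'E'
from h import *
import sys
def look(f,items,cam='wrist'):
    p,d=snap(cam,f)
    for n in items:
        print(n,[(np.round(o['location'],3).tolist(),round(o['confidence'],2)) for o in nets.pinpoint(n,cam)][:3])
    return p,d
def masks(d,L,cam='wrist',k=1):
    for n,z0,z1 in L:
        for o in nets.masks_of(n,cam)[:k]:
            P=pts(cam,d,o['pixels']); print(n,round(o['confidence'],2),P.mean(0).round(4),rect(P,z0,z1))
E
python3 - <<'E'
from look import *
go(.519,.022,.33,86)
p,d=look('w2',['rack','plate_handle','tape','marker'])
masks(d,[('plate_handle',.085,.105),('plate_handle',.122,.14)])
p,d=cams.capture('top'); masks(d,[('plate_handle',.085,.105),('plate_handle',.122,.14)],'top')
E
```

```text
t: 4.62
eef_pos: [0.5195, 0.0202, 0.3299]
eef_rot: [-0.001, 0.729, 0.684, 0.0]
wrist_force: [0.5, 0.5, -0.5]
width: 0.0846
t 4.62 p [0.5195 0.0202 0.3299] ang 86.31 q6 now -0.0 width 0.0846 F [ 0.5  0.5 -0.5]
ROW [ 1.8 -0.7 -0.1] yaw 0.3 q6 goal 0.11
rack []
plate_handle [([0.524, 0.019, 0.12], 0.57)]
tape [([0.39, 0.09, 0.002], 0.91)]
marker [([0.379, -0.016, -0.004], 0.74)]
plate_handle 0.84 [0.5246 0.0282 0.1005] (array([523.9,  15.7]), 244.7, 77.0, 'long axis deg', 85.2, 12557)
plate_handle 0.84 [0.5246 0.0282 0.1005] (array([524.3,  16.9]), 99.3, 21.8, 'long axis deg', 85.7, 2288)
plate_handle 0.89 [ 0.5134 -0.0155  0.1005] (array([516.8, -12.4]), 173.6, 79.3, 'long axis deg', 86.1, 746)
plate_handle 0.89 [ 0.5134 -0.0155  0.1005] (array([518.3,  20. ]), 91.0, 24.0, 'long axis deg', 84.8, 156)
```

View pics/w2.png

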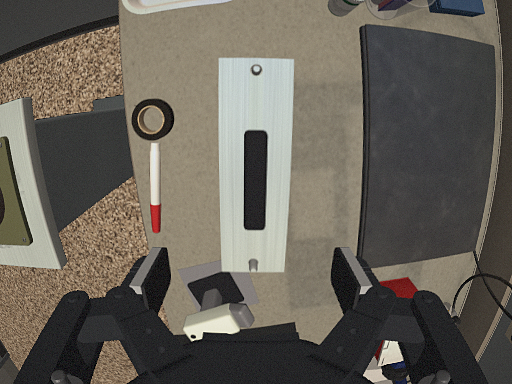

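```bash
python3 -c "
from h import *
go(.5235,.018,.24,85.5)"
```

```text
t 5.12 p [0.5188 0.0158 0.3309] ang 85.95 q6 now -0.0 width 0.085 F [-0.5 -0.4 -0.1]
ROW [ 2.5  4.5 90.9] yaw 0.5 q6 goal 0.11
```

```bash
python3 -m jog '[[[2.5,4.5,45,0.5],[2.5,4.5,90,0.5],[2.5,4.5,90,0.5],[2.5,4.5,90,0.5]]]'
python3 - <<'E'
from look import *
for i in range(5):
    s,p,r=pose(); print(p.round(4),np.degrees(np.arctan2(r[1,0],r[0,0])).round(2), s['q'].round(4)); 
    pp,d=cams.capture('wrist')
snap('wrist','w3'); pp,d=cams.capture('wrist')
masks(d,[('plate_handle',.085,.105),('plate_handle',.122,.14)])
s,p,r=pose(); print(p)
E
```

```text
t: 5.45
eef_pos: [0.5215, 0.0186, 0.237]
eef_rot: [-0.003, 0.734, 0.679, -0.003]
wrist_force: [0.1, -0.3, -0.3]
width: 0.0847
[0.5215 0.0186 0.237 ] 85.51 [-0.0672 -0.1061  1.9971 -0.      1.2587  0.0112]
[0.5231 0.0186 0.2401] 85.51 [-0.0671 -0.108   1.9932 -0.      1.2589  0.0113]
[0.5242 0.0186 0.2423] 85.52 [-0.0669 -0.1093  1.9906 -0.      1.2587  0.0113]
[0.5248 0.0186 0.2435] 85.52 [-0.0668 -0.1101  1.9893 -0.      1.2584  0.0113]
[0.525  0.0186 0.2439] 85.52 [-0.0668 -0.1105  1.9889  0.      1.2582  0.0113]
plate_handle 0.62 [0.525  0.0406 0.0988] (array([523.6,  21.1]), 244.5, 76.8, 'long axis deg', 85.7, 21739)
plate_handle 0.62 [0.5247 0.0406 0.0984] (array([523.6,  22.1]), 98.8, 22.4, 'long axis deg', 85.4, 4327)
[0.52410907 0.01880178 0.24211972]
```

View pics/w3.png

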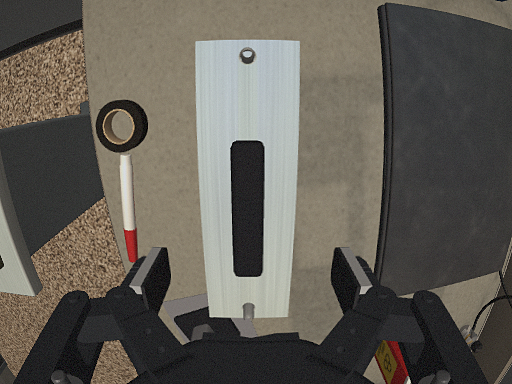

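```bash
python3 -c "
from h import *
go(.5236,.0218,.176,85.5)"
python3 -m jog '[[[3,0,20,0],[3,0,40,0],[3,0,55,0],[3,0,63,0],[3,0,66,0]]]'
python3 -m jog '[[[0,0,0,0],[0,0,0,0],[0,0,0,0],[0,0,0,0]]]'
python3 - <<'E'
from look import *
go(.5236,.0218,.176,85.5)
snap('wrist','w4')
E
```

```text
t 5.9 p [0.5241 0.0188 0.2421] ang 85.54 q6 now 0.01 width 0.0851 F [0.1 0.3 0.2]
ROW [ 2.9 -0.9 66.1] yaw 0.0 q6 goal 0.12
t: 6.32
eef_pos: [0.5231, 0.0219, 0.1733]
eef_rot: [-0.001, 0.734, 0.679, -0.001]
wrist_force: [-0.2, -0.8, 0.2]
width: 0.0851
t: 6.65
eef_pos: [0.5245, 0.0218, 0.1759]
eef_rot: [0.001, 0.734, 0.679, 0.001]
wrist_force: [-0.1, -0.4, 0.2]
width: 0.0853
t 6.65 p [0.5245 0.0218 0.1759] ang 85.54 q6 now 0.02 width 0.0853 F [-0.1 -0.4  0.2]
ROW [-0.  -0.9 -0.1] yaw 0.0 q6 goal 0.12
```

View pics/w4.png

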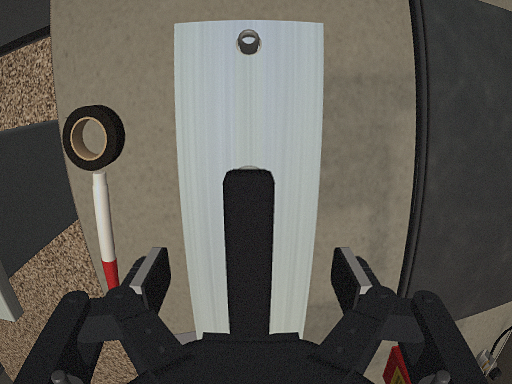

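```bash
python3 -m jog '[[[0,-1,0,0],[0,-1,0,0],[0,-1,0,0],[0,-1,0,0],[0,-1,0,0]]]' 10 60
python3 -m jog '[[[0,0,0,0],[0,0,0,0],[0,0,0,0],[0,0,0,0],[0,0,0,0]]]'
```

```text
t: 7.12
eef_pos: [0.5228, 0.0219, 0.1747]
eef_rot: [0.0, 0.734, 0.679, -0.0]
wrist_force: [0.1, 0.4, 0.2]
width: 0.0246
t: 7.53
eef_pos: [0.5231, 0.0219, 0.1749]
eef_rot: [0.0, 0.734, 0.679, 0.0]
wrist_force: [2.1, -1.3, -0.5]
width: 0.0205
```

```bash
python3 -m jog '[[[0,0,-6,0],[0,0,-13,0],[0,0,-21,0],[0,0,-30,0],[0,0,-38,0]]]'
python3 -m jog '[[[0,0,-12,0],[0,0,-24,0],[0,0,-36,0],[0,0,-45,0],[0,0,-50,0]]]'
python3 -m jog '[[[0,0,0,0],[0,0,0,0],[0,0,0,0],[0,0,0,0],[0,0,0,0]]]'
python3 - <<'E'
from look import *
go(.449,-.353,.3,-4)
p,d=look('w5',['plate_handle']); masks(d,[('plate_handle',.14,.175),('plate_handle',.17,.25)])
E
```

```text
t: 7.95
eef_pos: [0.5221, 0.022, 0.2128]
eef_rot: [-0.001, 0.734, 0.679, -0.001]
wrist_force: [-1.2, 0.5, -3.7]
width: 0.0211
t: 8.37
eef_pos: [0.5234, 0.0219, 0.2651]
eef_rot: [0.001, 0.734, 0.679, 0.001]
wrist_force: [1.0, -1.2, -2.9]
width: 0.0209
t: 8.78
eef_pos: [0.5224, 0.0219, 0.2618]
eef_rot: [-0.001, 0.734, 0.679, -0.001]
wrist_force: [-0.2, 0.4, -2.4]
width: 0.0209
t 8.78 p [0.5224 0.0219 0.2618] ang 85.53 q6 now 0.02 width 0.0209 F [-0.2  0.4 -2.4]
ROW [-379.5  -44.1  -38.2] yaw 89.5 q6 goal 0.97
plate_handle [([0.525, 0.019, 0.207], 0.8)]
plate_handle 0.56 [0.5281 0.0761 0.1888] None
plate_handle 0.56 [0.5282 0.0762 0.189 ] (array([525.7,  46.2]), 194.9, 76.7, 'long axis deg', 85.6, 37021)
```

View pics/w5.png

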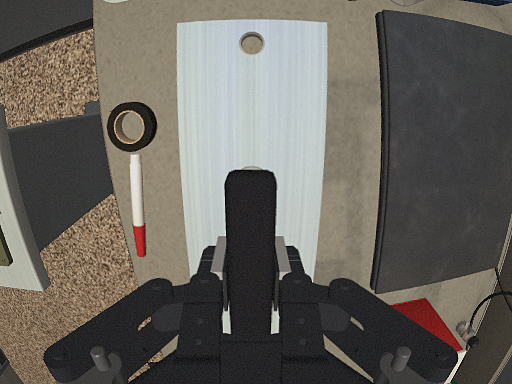

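```bash
python3 -m jog '[[[-36,-4,-20,7],[-72,-8,-38,14],[-108,-12,-38,21],[-144,-16,-38,28],[-180,-20,-38,35]]]'
python3 -c "
from h import *
go(.45,-.354,.3,6.5)"
```

```text
t: 9.4
eef_pos: [0.4885, -0.1575, 0.3014]
eef_rot: [0.001, 0.905, 0.424, 0.001]
wrist_force: [0.4, -0.7, -3.7]
width: 0.0211
t 9.4 p [ 0.4885 -0.1575  0.3014] ang 50.22 q6 now 0.28 width 0.0211 F [ 0.4 -0.7 -3.7]
ROW [-175.6   96.2    1.5] yaw 43.7 q6 goal 0.79
```

```bash
python3 -m jog '[[[-35,19,1,7],[-70,38,1,14],[-105,58,1,21],[-140,77,1,28],[-175,96,1,35]]]'
python3 -m jog '[[[0,0,0,7],[0,0,0,8.7],[0,0,0,8.7],[0,0,0,8.7],[0,0,0,8.7]]]'
python3 -m jog '[[[0,0,0,0],[0,0,0,0],[0,0,0,0],[0,0,0,0],[0,0,0,0]]]'
python3 - <<'E'
from look import *
go(.45,-.354,.3,6.5)
p,d=look('w6',['plate_handle','rest_mat','scanner_grip']); masks(d,[('plate_handle',.2,.26),('rest_mat',-.02,.02),('scanner_grip',.09,.12)])
go(.45,-.354,.3,6.5)
E
```

```text
t: 9.82
eef_pos: [0.451, -0.354, 0.2997]
eef_rot: [0.0, 0.991, 0.132, 0.0]
wrist_force: [1.1, 0.1, -3.2]
width: 0.0209
t: 10.23
eef_pos: [0.4518, -0.3518, 0.2996]
eef_rot: [-0.0, 0.998, 0.06, -0.0]
wrist_force: [-0.2, -0.3, -3.0]
width: 0.021
t: 10.65
eef_pos: [0.4518, -0.3519, 0.2997]
eef_rot: [0.0, 0.998, 0.06, 0.0]
wrist_force: [0.6, -0.1, -3.2]
width: 0.0207
t 10.65 p [ 0.4518 -0.3519  0.2997] ang 6.86 q6 now 0.7 width 0.0207 F [ 0.6 -0.1 -3.2]
ROW [-2.1  1.8 -0.3] yaw 0.4 q6 goal 0.79
plate_handle [([0.449, -0.352, 0.248], 0.95)]
rest_mat []
scanner_grip [([0.494, -0.63, 0.083], 0.65), ([0.519, -0.043, 0.042], 0.64), ([0.443, -0.193, 0.082], 0.61)]
plate_handle 0.71 [ 0.5069 -0.3465  0.2257] (array([ 476.9, -350. ]), 195.1, 76.8, 'long axis deg', 6.8, 37035)
scanner_grip 0.89 [ 0.4585 -0.2024  0.0661] (array([ 459.5, -193.5]), 97.3, 35.8, 'long axis deg', 20.0, 2690)
t 11.0 p [ 0.4517 -0.3522  0.2997] ang 6.83 q6 now 0.7 width 0.0209 F [ 0.2 -0.3 -3.3]
ROW [-1.9  1.6 -0.3] yaw 0.3 q6 goal 0.79
```

View pics/w6.png

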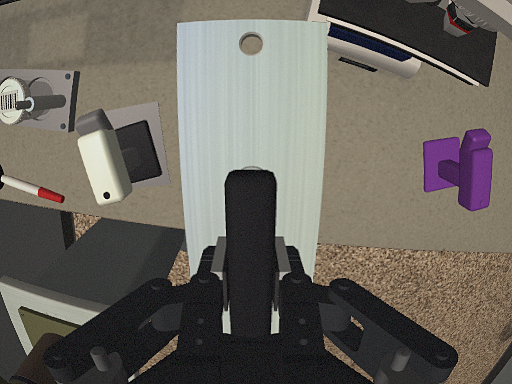

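Forward for the reader is +x, away from the robot: its grey nose is at (95,122). The plate is over the mat, so I lower it.

```bash
python3 -m jog '[[[-2,2,40,0],[-2,2,80,0],[-2,2,120,0],[-2,2,155,0],[-2,2,185,0]]]'
python3 -m jog '[[[0,0,6,0],[0,0,10,0],[0,0,13,0],[0,0,16,0],[0,0,16,0]]]'
python3 -m jog '[[[0,0,1,0],[0,0,3,0],[0,0,5,0],[0,0,5,0],[0,0,5,0]]]'
```

```text
t: 11.42
eef_pos: [0.4491, -0.3536, 0.1119]
eef_rot: [-0.001, 0.998, 0.06, -0.001]
wrist_force: [-0.4, -0.2, -3.1]
width: 0.0212
t: 11.83
eef_pos: [0.451, -0.3553, 0.1007]
eef_rot: [0.001, 0.998, 0.06, 0.001]
wrist_force: [-0.0, -0.1, -3.4]
width: 0.0212
t: 12.25
eef_pos: [0.4499, -0.3543, 0.0936]
eef_rot: [-0.0, 0.998, 0.06, -0.0]
wrist_force: [-0.2, 0.3, -2.8]
width: 0.0208
```

```bash
python3 -m jog '[[[0,0,0.7,0],[0,0,1.4,0],[0,0,2,0],[0,0,2,0],[0,0,2,0]]]'
python3 -m jog '[[[0,0,0,0],[0,0,0,0],[0,0,0,0],[0,0,0,0],[0,0,0,0]]]'
```

```text
t: 12.67
eef_pos: [0.4501, -0.3545, 0.0923]
eef_rot: [0.0, 0.998, 0.06, -0.0]
wrist_force: [-2.8, 0.1, 2.9]
width: 0.0207
t: 13.08
eef_pos: [0.4501, -0.3546, 0.0923]
eef_rot: [0.0, 0.998, 0.06, 0.0]
wrist_force: [-3.2, 1.2, 5.6]
width: 0.0213
```

Contact: the force went from -3 to +5.6 N. I release and rise.

```bash
python3 -m jog '[[[0,0,0,0],[0,0,0,0],[0,0,0,0],[0,0,0,0],[0,0,0,0]]]' 60
python3 -m jog '[[[0,0,-10,0],[0,0,-40,0],[0,0,-80,0],[0,0,-120,0],[0,0,-160,0]]]' 70
python3 -m jog '[[[0,0,-40,0],[0,0,-80,0],[0,0,-80,0],[0,0,-80,0],[0,0,-80,0]]]'
python3 - <<'E'
from look import *
p,d=look('w7',['plate_handle','rest_mat','scanner_grip','reader_pad']); masks(d,[('plate_handle',.0,.02),('plate_handle',.035,.06),('rest_mat',-.02,.02),('scanner_grip',.09,.12),('reader_pad',-.02,.02)])
go(.447,-.193,.3,110)
E
```

```text
t: 13.5
eef_pos: [0.45, -0.3543, 0.0915]
eef_rot: [0.0, 0.998, 0.06, 0.0]
wrist_force: [-0.1, -0.8, -0.3]
width: 0.0599
t: 13.92
eef_pos: [0.4497, -0.3541, 0.2539]
eef_rot: [0.0, 0.998, 0.06, 0.0]
wrist_force: [1.3, -1.3, -0.5]
width: 0.0702
t: 14.33
eef_pos: [0.4499, -0.3542, 0.332]
eef_rot: [0.0, 0.998, 0.06, 0.0]
wrist_force: [0.3, -1.5, -1.0]
width: 0.0698
plate_handle [([0.452, -0.357, 0.037], 0.62), ([0.517, 0.023, 0.046], 0.35)]
rest_mat []
scanner_grip [([0.496, -0.63, 0.084], 0.88), ([0.447, -0.191, 0.081], 0.8)]
reader_pad []
plate_handle 0.81 [ 0.4577 -0.3537  0.0142] (array([ 449.4, -355.4]), 245.4, 81.1, 'long axis deg', 6.9, 8324)
plate_handle 0.81 [ 0.4579 -0.354   0.0146] (array([ 450. , -355.1]), 98.2, 21.9, 'long axis deg', 7.3, 1374)
rest_mat 0.84 [ 0.4741 -0.3442  0.002 ] (array([ 452.5, -351.4]), 269.9, 120.4, 'long axis deg', 6.8, 5897)
scanner_grip 0.79 [ 0.4582 -0.2016  0.0663] (array([ 458.9, -193.2]), 97.0, 35.9, 'long axis deg', 20.3, 2272)
reader_pad 0.96 [ 0.4714 -0.2119  0.0008] (array([ 457. , -204.4]), 112.4, 71.9, 'long axis deg', 14.5, 1492)
t 14.83 p [ 0.4499 -0.3543  0.3312] ang 6.84 q6 now 0.69 width 0.0699 F [ 0.2 -0.9  0.1]
ROW [  16.3 -160.5   31.3] yaw -103.2 q6 goal -0.76
```

View pics/w7.png

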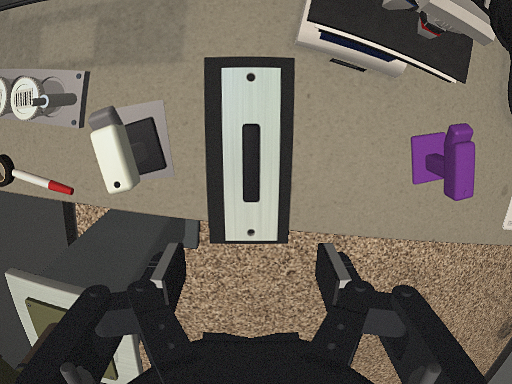

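```bash
python3 -c "
from h import *
go(.449,-.194,.26,20)"
```

```text
t 14.83 p [ 0.4499 -0.3543  0.3312] ang 6.84 q6 now 0.69 width 0.0699 F [ 0.2 -0.9  0.1]
ROW [  18.2 -159.2   71.3] yaw -13.2 q6 goal 0.81
```

```bash
python3 -m jog '[[[5,-40,20,-7],[10,-80,40,-13],[14,-120,60,-13],[18,-150,71,-13],[18,-159,71,-13]]]'
python3 -m jog '[[[0,0,0,0],[0,0,0,0],[0,0,0,0],[0,0,0,0],[0,0,0,0]]]'
python3 - <<'E'
from look import *
p,d=look('w8',['scanner_grip','reader_pad','scan_beam']); masks(d,[('scanner_grip',.09,.12),('scanner_grip',-.01,.025),('reader_pad',-.02,.02)])
go(.449,-.194,.26,20)
E
```

```text
t: 15.25
eef_pos: [0.447, -0.1897, 0.2563]
eef_rot: [-0.003, 0.985, 0.174, -0.003]
wrist_force: [-0.0, 0.7, -0.1]
width: 0.07
t: 15.67
eef_pos: [0.4493, -0.1957, 0.2616]
eef_rot: [0.001, 0.985, 0.171, 0.001]
wrist_force: [0.1, 0.6, 0.1]
width: 0.07
scanner_grip [([0.446, -0.194, 0.082], 0.61)]
reader_pad []
scan_beam []
scanner_grip 0.87 [ 0.4614 -0.1904  0.0826] (array([ 459.7, -191. ]), 95.3, 36.2, 'long axis deg', 20.1, 4550)
scanner_grip 0.87 [ 0.4614 -0.1903  0.0825] (array([ 449. , -194.6]), 74.3, 66.3, 'long axis deg', 20.3, 957)
t 16.02 p [ 0.4489 -0.1945  0.2606] ang 19.82 q6 now 0.71 width 0.0698 F [-0.1  1.1  0.1]
ROW [ 0.3 -0.5  0.6] yaw -0.2 q6 goal 0.81
```

View pics/w8.png

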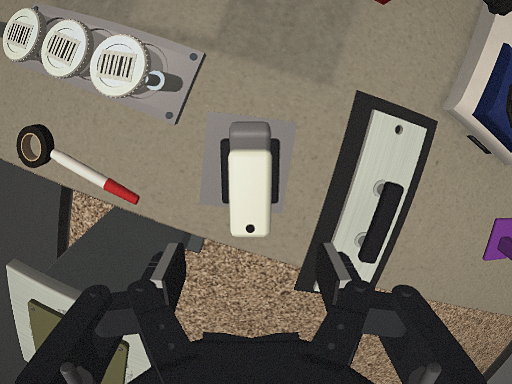

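All three pots are there, with labels at about (22,35), (65,47) and (120,65), and the reader sits centred below at (250,190). I go down and grip it.

```bash
python3 -m jog '[[[0,0,40,0],[0,0,80,0],[0,0,105,0],[0,0,118,0],[0,0,124,0]]]'
python3 -m jog '[[[0,0,0,0],[0,0,0,0],[0,0,0,0],[0,0,0,0],[0,0,0,0]]]'
python3 -c "
from h import *
go(.4493,-.1946,.137,20.2)
snap('wrist','w9')"
```

```text
t: 16.43
eef_pos: [0.4473, -0.1934, 0.1335]
eef_rot: [-0.002, 0.985, 0.172, -0.002]
wrist_force: [-0.8, -0.2, 0.8]
width: 0.0701
t: 16.85
eef_pos: [0.4497, -0.1947, 0.1381]
eef_rot: [0.001, 0.985, 0.172, 0.001]
wrist_force: [-0.3, 0.1, 0.2]
width: 0.0699
t 16.85 p [ 0.4497 -0.1947  0.1381] ang 19.84 q6 now 0.71 width 0.0699 F [-0.3  0.1  0.2]
ROW [-0.3 -0.3  1.1] yaw -0.4 q6 goal 0.81
```

View pics/w9.png

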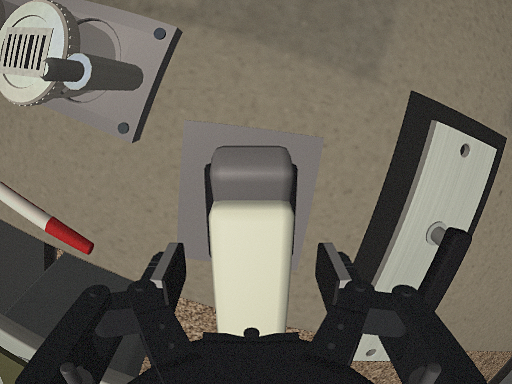

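```bash
python3 -m jog '[[[0,0,0,0],[0,0,0,0],[0,0,0,0],[0,0,0,0],[0,0,0,0]]]' 25 80
python3 -m jog '[[[0,0,0,0],[0,0,0,0],[0,0,0,0],[0,0,0,0],[0,0,0,0]]]'
python3 -m jog '[[[0,0,-15,0],[0,0,-40,0],[0,0,-70,0],[0,0,-95,0],[0,0,-105,0]]]'
python3 -m jog '[[[0,0,0,0],[0,0,0,0],[0,0,0,0],[0,0,0,0],[0,0,0,0]]]'
python3 - <<'E'
from look import *
p,d=look('w10',['scanner_grip','pot_left_label','pot_mid_label','pot_right_label','pot_left_center','rack']); masks(d,[('scanner_grip',.185,.26)])
go(.449,-.194,.26,20)
snap('side','s10')
E
```

```text
t: 17.32
eef_pos: [0.4492, -0.1946, 0.1371]
eef_rot: [0.0, 0.985, 0.172, 0.0]
wrist_force: [-0.7, -1.5, 2.1]
width: 0.035
t: 17.73
eef_pos: [0.4492, -0.1946, 0.137]
eef_rot: [0.0, 0.985, 0.172, 0.0]
wrist_force: [0.3, -0.6, 3.9]
width: 0.0356
t: 18.15
eef_pos: [0.4497, -0.1945, 0.2443]
eef_rot: [0.001, 0.985, 0.172, 0.002]
wrist_force: [0.6, -0.0, -2.2]
width: 0.035
t: 18.57
eef_pos: [0.4482, -0.1939, 0.2395]
eef_rot: [-0.001, 0.985, 0.172, -0.001]
wrist_force: [0.5, 0.3, -3.0]
width: 0.0352
scanner_grip [([0.446, -0.192, 0.185], 0.67)]
pot_left_label [([0.53, 0.088, 0.08], 0.72)]
pot_mid_label [([0.52, 0.02, 0.079], 0.81)]
pot_right_label [([0.52, -0.042, 0.077], 0.9)]
pot_left_center [([0.532, 0.088, 0.044], 0.94)]
rack []
scanner_grip 0.93 [ 0.4709 -0.1873  0.1975] (array([ 463.7, -190.7]), 93.3, 38.4, 'long axis deg', 20.3, 15016)
t 18.97 p [ 0.449  -0.1944  0.2417] ang 19.83 q6 now 0.71 width 0.0351 F [ 0.6 -0.5 -2.6]
ROW [  0.2  -0.3 -18.3] yaw -0.2 q6 goal 0.81
```

View pics/w10.png

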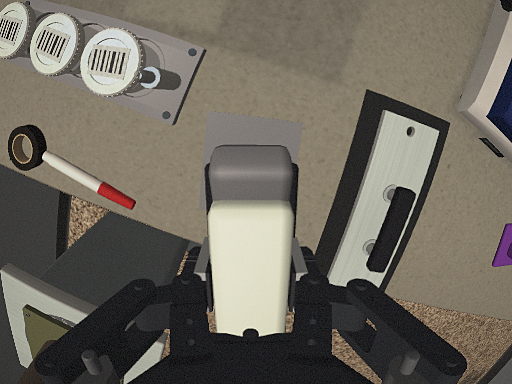

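View pics/s10.png

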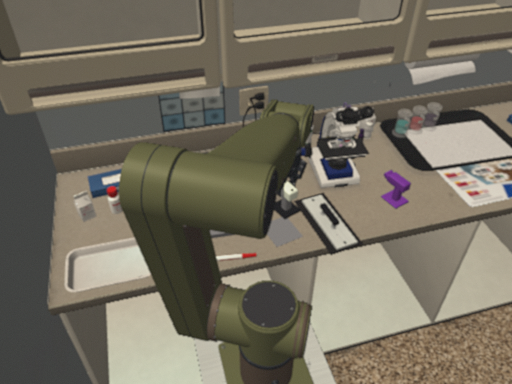

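The reader is held squarely and its pad is empty. The networks' label positions match the rack geometry within about 3 mm. I go to the left label.

```bash
python3 -c "
from h import *
go(.4306,.095,.25,-5)"
```

```text
t 19.02 p [ 0.449  -0.1944  0.2417] ang 19.84 q6 now 0.71 width 0.0352 F [-1.4  0.  -2.7]
ROW [  80.9 -278.4   -8.3] yaw 24.8 q6 goal 1.88
```

```bash
python3 -m jog '[[[10,-30,-8,5],[20,-65,-8,10],[30,-100,-8,15],[40,-135,-8,20],[48,-165,-8,24.8]]]'
python3 -m jog '[[[0,0,0,0],[0,0,0,0],[0,0,0,0]]]'
python3 -c "
from h import *
go(.4306,.095,.25,-5)"
```

```text
t: 19.43
eef_pos: [0.4377, -0.0211, 0.25]
eef_rot: [-0.0, 0.999, -0.045, 0.0]
wrist_force: [1.1, 0.4, -2.5]
width: 0.0352
t: 19.68
eef_pos: [0.4382, -0.023, 0.2499]
eef_rot: [0.0, 0.999, -0.043, 0.0]
wrist_force: [0.6, -0.7, -3.3]
width: 0.0349
t 19.68 p [ 0.4382 -0.023   0.2499] ang -4.9 q6 now 1.48 width 0.0349 F [ 0.6 -0.7 -3.3]
ROW [ -17.7 -116.9   -0.2] yaw 0.1 q6 goal 1.88
```

```bash
python3 -m jog '[[[-4,-30,0,0],[-9,-62,0,0],[-14,-92,5,0],[-17.7,-110,15,0],[-17.7,-117,20,0]]]'
python3 -m jog '[[[0,0,0,0],[0,0,0,0],[0,0,0,0],[0,0,0,0],[0,0,0,0]]]'
python3 - <<'E'
from look import *
p,d=look('w11',['scanner_grip','pot_left_label','pot_mid_label','pot_right_label','scan_beam'])
s,P,r=pose()
for o in nets.masks_of('pot_left_label','wrist')[:3]:
    Q=pts('wrist',d,o['pixels']); Q=Q[(Q[:,2]>.07)&(Q[:,2]<.09)]; print(Q.mean(0).round(4),rect(Q,.07,.09))
go(.4306,.095,.23,-5)
g=P+r@[0,0,.053]; f=r[:,0]; print('aim point at z .08',(g+f*.0985+[0,0,-.0971]).round(4))
E
```

```text
t: 20.1
eef_pos: [0.4303, 0.096, 0.2289]
eef_rot: [-0.0, 0.999, -0.043, -0.001]
wrist_force: [-1.0, -0.1, -3.9]
width: 0.035
t: 20.52
eef_pos: [0.4311, 0.0943, 0.2302]
eef_rot: [0.0, 0.999, -0.044, 0.0]
wrist_force: [-0.7, -0.2, -1.8]
width: 0.0348
scanner_grip [([0.43, 0.096, 0.175], 0.96), ([0.52, -0.044, 0.08], 0.66)]
pot_left_label [([0.531, 0.092, 0.08], 0.73)]
pot_mid_label [([0.52, 0.022, 0.081], 0.65)]
pot_right_label [([0.516, 0.022, 0.046], 0.62), ([0.518, -0.04, 0.075], 0.59)]
scan_beam [([0.433, 0.097, 0.176], 0.23)]
[0.5294 0.0887 0.0795] (array([529.7,  88.7]), 58.9, 57.5, 'long axis deg', -23.1, 4728)
[0.5231 0.0293 0.0824] (array([522.9,  23.1]), 232.6, 56.2, 'long axis deg', 84.5, 755)
t 20.87 p [0.4306 0.0952 0.2298] ang -4.97 q6 now 1.75 width 0.0347 F [ 0.6  0.1 -1.8]
ROW [-0.   0.2 -0.2] yaw 0.0 q6 goal 1.88
aim point at z .08 [0.5288 0.0866 0.0797]
```

View pics/w11.png

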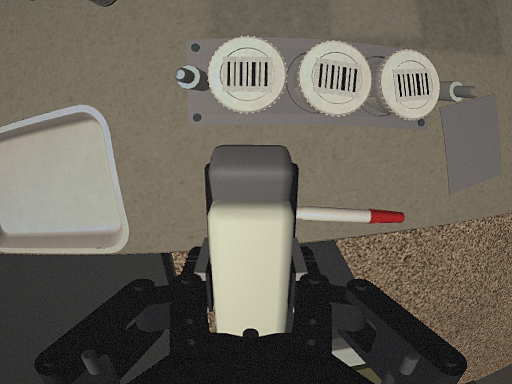

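```bash
for i in 1 2 3 4; do python3 -m jog '[[[0,0,0,0],[0,0,0,0],[0,0,0,0],[0,0,0,0],[0,0,0,0]]]'|grep -v rot; done
python3 - <<'E'
from look import *
p,d=look('w12',['scanner_grip','pot_left_label']); masks(d,[('scanner_grip',.18,.25)])
go(.4254,.029,.23,-5)
E
```

```text
t: 21.28
eef_pos: [0.4306, 0.0953, 0.2297]
wrist_force: [0.0, 0.3, -2.6]
width: 0.035
t: 21.7
eef_pos: [0.4306, 0.0952, 0.2297]
wrist_force: [-1.2, -0.4, -3.1]
width: 0.0348
t: 22.12
eef_pos: [0.4306, 0.0953, 0.2297]
wrist_force: [0.8, -0.4, -2.4]
width: 0.0351
t: 22.53
eef_pos: [0.4306, 0.0952, 0.2297]
wrist_force: [-0.7, -0.0, -1.8]
width: 0.0349
scanner_grip [([0.43, 0.097, 0.174], 0.86)]
pot_left_label [([0.528, 0.091, 0.08], 0.83)]
scanner_grip 0.89 [0.454  0.0926 0.1871] (array([445.9,  93.5]), 92.1, 36.3, 'long axis deg', -4.9, 14593)
t 22.73 p [0.4306 0.0952 0.2297] ang -4.96 q6 now 1.75 width 0.0351 F [-0.2  0.1 -3. ]
ROW [ 0.6 66.4 -0.3] yaw 0.0 q6 goal 1.73
```

View pics/w12.png

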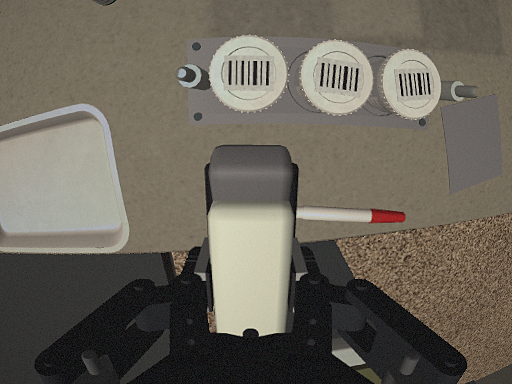

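The reader has not moved in the grip and the left pot at (248,73) is on the reader's centre line at (250,160). Next is the middle pot.

```bash
python3 -m jog '[[[0.6,20,0,0],[0.6,42,0,0],[0.6,58,0,0],[0.6,65,0,0],[0.6,65,0,0]]]'|grep -v rot
for i in 1 2; do python3 -m jog '[[[0,0,0,0],[0,0,0,0],[0,0,0,0],[0,0,0,0],[0,0,0,0]]]'|grep -v rot; done
python3 - <<'E'
from look import *
p,d=look('w13',['scanner_grip','pot_mid_label']); masks(d,[('scanner_grip',.18,.25),('pot_mid_label',.07,.09)])
s,P,r=pose(); g=P+r@[0,0,.053]; f=r[:,0]; print(P,'aim point at z .08',(g+f*.0985+[0,0,-.0971]).round(4))
E
for i in 1 2 3; do python3 -m jog '[[[0,0,0,0],[0,0,0,0],[0,0,0,0],[0,0,0,0],[0,0,0,0]]]'|grep -v rot; done
```

```text
t: 23.15
eef_pos: [0.4256, 0.0295, 0.2297]
wrist_force: [0.0, -0.3, -1.4]
width: 0.035
t: 23.57
eef_pos: [0.4256, 0.0309, 0.2297]
wrist_force: [-0.0, -1.0, -2.8]
width: 0.0351
t: 23.98
eef_pos: [0.4256, 0.0304, 0.2297]
wrist_force: [-0.3, -0.6, -2.2]
width: 0.0351
scanner_grip [([0.426, 0.029, 0.175], 0.72)]
pot_mid_label [([0.534, 0.088, 0.047], 0.66), ([0.519, 0.017, 0.078], 0.55)]
scanner_grip 0.6 [0.4479 0.028  0.1854] (array([440. ,  28.9]), 93.9, 36.2, 'long axis deg', -4.7, 14678)
pot_mid_label 0.89 [0.5239 0.0209 0.0795] (array([524.5,  21. ]), 59.2, 58.2, 'long axis deg', 79.7, 4781)
[0.42556183 0.03040803 0.22966889] aim point at z .08 [0.5237 0.0219 0.0796]
t: 24.65
eef_pos: [0.4256, 0.0304, 0.2297]
wrist_force: [0.8, 1.3, -1.9]
width: 0.0351
t: 25.07
eef_pos: [0.4256, 0.0305, 0.2297]
wrist_force: [0.0, 0.6, -2.1]
width: 0.0351
t: 25.48
eef_pos: [0.4256, 0.0304, 0.2297]
wrist_force: [0.1, 0.7, -2.3]
width: 0.0348
```

View pics/w13.png

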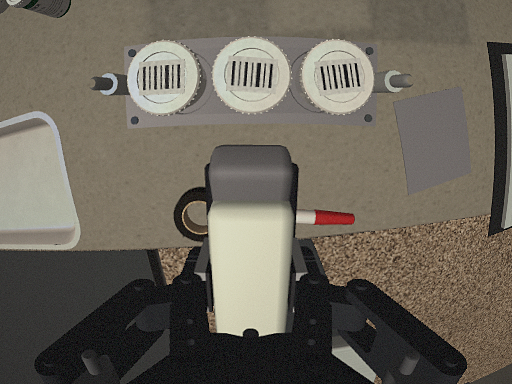

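The middle label at (252,75) is on the line and was held for over 2 s. Next is the right pot, cap at about (0.519,-0.045).

```bash
python3 -m jog '[[[0.5,20,0,0],[0.5,42,0,0],[0.5,58,0,0],[0.5,66,0,0],[0.5,66,0,0]]]'|grep -v rot
for i in 1 2; do python3 -m jog '[[[0,0,0,0],[0,0,0,0],[0,0,0,0],[0,0,0,0],[0,0,0,0]]]'|grep -v rot; done
python3 - <<'E'
from look import *
p,d=look('w14',['scanner_grip','pot_right_label']); masks(d,[('scanner_grip',.18,.25),('pot_right_label',.07,.09)])
s,P,r=pose(); g=P+r@[0,0,.053]; f=r[:,0]; print(P,'aim point at z .08',(g+f*.0985+[0,0,-.0971]).round(4))
E
for i in 1 2 3; do python3 -m jog '[[[0,0,0,0],[0,0,0,0],[0,0,0,0],[0,0,0,0],[0,0,0,0]]]'|grep -v rot; done
```

```text
t: 25.9
eef_pos: [0.4203, -0.0364, 0.2297]
wrist_force: [-0.7, 0.5, -2.0]
width: 0.0356
t: 26.32
eef_pos: [0.4204, -0.0349, 0.2296]
wrist_force: [-0.6, -0.5, -2.3]
width: 0.0352
t: 26.73
eef_pos: [0.4204, -0.0353, 0.2297]
wrist_force: [0.5, 0.1, -1.8]
width: 0.0353
scanner_grip [([0.419, -0.034, 0.173], 0.62)]
pot_right_label [([0.517, -0.044, 0.078], 0.59)]
scanner_grip 0.95 [ 0.4434 -0.0379  0.1864] (array([435.2, -37. ]), 93.0, 36.5, 'long axis deg', -4.9, 14707)
pot_right_label 0.9 [ 0.5191 -0.0447  0.08  ] (array([519.1, -44.8]), 58.1, 58.0, 'long axis deg', 71.6, 4783)
[ 0.42035257 -0.03537879  0.22967284] aim point at z .08 [ 0.5185 -0.0439  0.0796]
t: 27.4
eef_pos: [0.4204, -0.0353, 0.2297]
wrist_force: [0.1, -0.8, -2.5]
width: 0.0349
t: 27.82
eef_pos: [0.4204, -0.0354, 0.2297]
wrist_force: [-0.5, -0.1, -2.7]
width: 0.035
t: 28.23
eef_pos: [0.4203, -0.0353, 0.2297]
wrist_force: [-1.1, 0.5, -3.4]
width: 0.0349
```

View pics/w14.png

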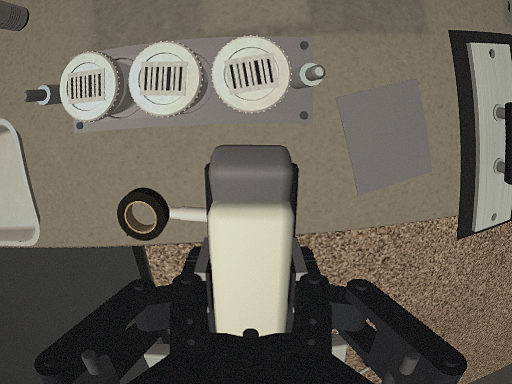

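The right label at (250,72) is on the line too. I measure the empty pad and go back over it.

Run:
```python
from look import *
p,d=cams.capture('wrist'); masks(d,[('reader_pad',-.02,.02)])
p,d=cams.capture('top'); masks(d,[('reader_pad',-.02,.02)],'top')
go(.449,-.1955,.25,14)
```

```text
reader_pad 0.98 [ 0.4559 -0.1863  0.0012] (array([ 453.9, -189.9]), 112.1, 103.7, 'long axis deg', 12.5, 8014)
reader_pad 0.97 [ 0.4482 -0.187   0.0011] (array([ 450.7, -186.9]), 116.8, 100.1, 'long axis deg', 12.9, 756)
t 28.43 p [ 0.4203 -0.0353  0.2297] ang -4.96 q6 now 1.45 width 0.0352 F [ 0.3  0.9 -2. ]
ROW [ 42.4 157.1 -20.3] yaw -19.0 q6 goal 0.92
```

```bash
python3 -m jog '[[[9,32,-10,-5],[18,65,-20,-10],[28,98,-20,-15],[36,130,-20,-18],[42,150,-20,-18]]]'|grep -v rot
python3 -m jog '[[[0,0,0,0],[0,0,0,0],[0,0,0,0],[0,0,0,0],[0,0,0,0]]]'
python3 - <<'E'
from look import *
p,d=snap('wrist','w15'); masks(d,[('reader_pad',-.02,.02),('scanner_grip',.18,.25)])
go(.451,-.192,.139,12.5)
E
```

```text
t: 28.85
eef_pos: [0.4495, -0.1912, 0.2502]
wrist_force: [0.9, 0.9, -2.2]
width: 0.0348
t: 29.27
eef_pos: [0.4491, -0.1875, 0.2496]
eef_rot: [-0.0, 0.993, 0.114, -0.0]
wrist_force: [-0.4, 0.9, -2.2]
width: 0.035
reader_pad 0.96 [ 0.4924 -0.1823  0.003 ] (array([ 485., -183.]), 101.1, 50.8, 'long axis deg', -79.2, 2752)
scanner_grip 0.84 [ 0.4715 -0.1832  0.2062] (array([ 464.5, -186.9]), 93.4, 40.5, 'long axis deg', 13.3, 14956)
t 29.42 p [ 0.4492 -0.1878  0.2497] ang 13.1 q6 now 0.84 width 0.0351 F [-0.4  0.4 -2.7]
ROW [  0.8   4.5 110.7] yaw 0.6 q6 goal 0.95
```

View pics/w15.png

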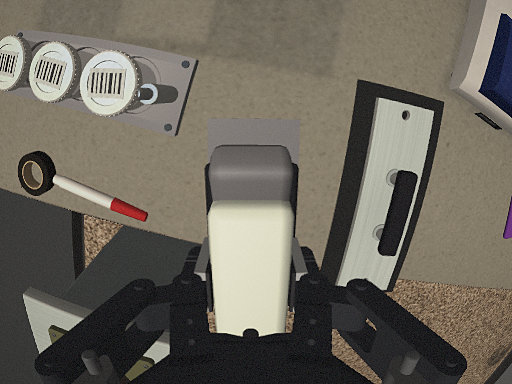

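```bash
python3 -m jog '[[[2,3,35,0],[2,3,70,0],[2,3,90,0],[2,3,102,0],[2,3,107,0]]]'|grep -v rot
python3 -m jog '[[[0,0,1,0],[0,0,2,0],[0,0,3,0],[0,0,4,0],[0,0,4,0]]]'
python3 -m jog '[[[0,0,0.5,0],[0,0,1,0],[0,0,1.5,0],[0,0,1.5,0],[0,0,1.5,0]]]'
```

```text
t: 29.83
eef_pos: [0.4508, -0.1901, 0.1405]
wrist_force: [-0.2, -0.2, -2.2]
width: 0.0351
t: 30.25
eef_pos: [0.4524, -0.1912, 0.1397]
eef_rot: [0.001, 0.994, 0.114, 0.001]
wrist_force: [-0.1, -0.5, -3.0]
width: 0.0351
t: 30.67
eef_pos: [0.4518, -0.1909, 0.1371]
eef_rot: [-0.0, 0.994, 0.114, -0.0]
wrist_force: [-0.0, -0.6, -1.9]
width: 0.0348
```

```bash
python3 -m jog '[[[0,0,0.3,0],[0,0,0.6,0],[0,0,1,0],[0,0,1,0],[0,0,1,0]]]'
python3 -m jog '[[[0,0,0,0],[0,0,0,0],[0,0,0,0]]]'
```

```text
t: 31.08
eef_pos: [0.452, -0.191, 0.137]
eef_rot: [-0.0, 0.994, 0.114, -0.0]
wrist_force: [-2.8, 0.5, 4.9]
width: 0.0349
t: 31.33
eef_pos: [0.452, -0.191, 0.137]
eef_rot: [-0.0, 0.994, 0.114, -0.0]
wrist_force: [-2.7, 0.4, 5.0]
width: 0.0349
```

```bash
python3 -m jog '[[[0,0,0,0],[0,0,0,0],[0,0,0,0],[0,0,0,0],[0,0,0,0]]]' 70
python3 -m jog '[[[0,0,-10,0],[0,0,-40,0],[0,0,-80,0],[0,0,-120,0],[0,0,-150,0]]]'
python3 -m jog '[[[0,0,0,0],[0,0,0,0],[0,0,0,0],[0,0,0,0],[0,0,0,0]]]'
python3 - <<'E'
from look import *
p,d=look('w16',['scanner_grip','reader_pad','plate_handle']); masks(d,[('reader_pad',-.02,.02),('scanner_grip',.09,.12),('scanner_grip',-.01,.02)])
go(.5184,-.0445,.25,85.5)
E
```

```text
t: 31.75
eef_pos: [0.4519, -0.1909, 0.1361]
eef_rot: [0.0, 0.994, 0.113, 0.0]
wrist_force: [-0.2, 0.6, 0.4]
width: 0.0702
t: 32.17
eef_pos: [0.4523, -0.1911, 0.2906]
eef_rot: [0.001, 0.994, 0.114, 0.002]
wrist_force: [0.6, 0.2, 0.2]
width: 0.07
t: 32.58
eef_pos: [0.4511, -0.1905, 0.2841]
eef_rot: [-0.001, 0.994, 0.114, -0.002]
wrist_force: [0.2, 0.1, 0.3]
width: 0.07
scanner_grip [([0.449, -0.189, 0.082], 0.79)]
reader_pad []
plate_handle [([0.45, -0.356, 0.038], 0.76)]
reader_pad 0.64 [ 0.4592 -0.1861  0.0033] (array([ 455.2, -189.5]), 111.4, 102.4, 'long axis deg', 13.0, 2946)
scanner_grip 0.9 [ 0.4657 -0.1898  0.0833] (array([ 465.2, -190.2]), 97.5, 36.2, 'long axis deg', 13.0, 3996)
scanner_grip 0.9 [ 0.4658 -0.1899  0.0835] (array([ 434. , -198.8]), 118.8, 68.0, 'long axis deg', 13.5, 933)
t 32.93 p [ 0.4518 -0.1909  0.2858] ang 13.03 q6 now 0.83 width 0.0703 F [ 0.1 -0.5 -0.4]
ROW [  97.9 -127.6   35.9] yaw -72.5 q6 goal -0.01
```

View pics/w16.png

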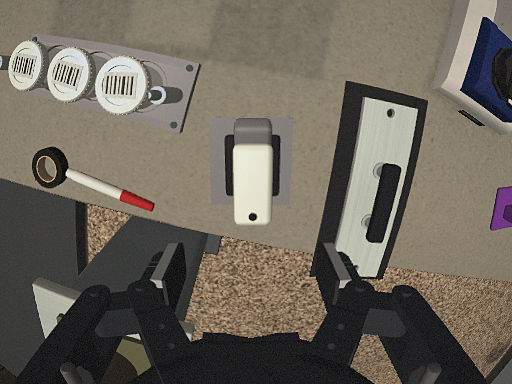

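The reader stands centred on its pad, foot at (250,165). Pots next, starting with the left one.

```bash
python3 -m jog '[[[24,-32,8,-7],[48,-64,16,-14],[72,-96,24,-21],[90,-120,30,-28],[98,-128,30,-35]]]' 85 60|grep -v rot
python3 -c "
from h import *
go(.529,.088,.25,85.5)"
```

```text
t: 33.35
eef_pos: [0.5186, -0.0408, 0.2546]
wrist_force: [-0.6, -0.4, 0.2]
width: 0.0849
t 33.35 p [ 0.5186 -0.0408  0.2546] ang 48.57 q6 now 0.54 width 0.0849 F [-0.6 -0.4  0.2]
ROW [103.4 -77.4   4.7] yaw -36.9 q6 goal 0.24
```

```bash
python3 -m jog '[[[26,-20,2,-7.1],[52,-39,3,-14.2],[78,-58,5,-21.3],[98,-73,5,-28.4],[102,-79,5,-35.5]]]'|grep -v rot
python3 -m jog '[[[0,0,0,-1],[0,0,0,-1],[0,0,0,-1],[0,0,0,-1],[0,0,0,-1]]]'|grep -v rot
python3 - <<'E'
from look import *
p,d=look('w17',['pot_left_center','pot_left_label','tray']); masks(d,[('pot_left_center',.07,.09),('tray',.015,.035)],k=3)
go(.529,.088,.126,85.5)
E
```

```text
t: 33.77
eef_pos: [0.5281, 0.0876, 0.2511]
wrist_force: [0.5, -0.3, 0.5]
width: 0.0848
t: 34.18
eef_pos: [0.528, 0.0837, 0.2512]
wrist_force: [-0.4, 0.5, -0.5]
width: 0.0849
pot_left_center [([0.518, 0.021, 0.045], 0.69)]
pot_left_label [([0.531, 0.087, 0.079], 0.77), ([0.52, -0.042, 0.043], 0.46)]
tray []
pot_left_center 0.57 [0.5309 0.0911 0.0776] (array([530.1,  88.3]), 59.7, 58.9, 'long axis deg', 49.6, 3512)
tray 0.83 [0.4365 0.2633 0.0099] (array([440. , 254.5]), 174.7, 69.4, 'long axis deg', -13.7, 2334)
t 34.48 p [0.5279 0.0843 0.2512] ang 84.5 q6 now 0.15 width 0.0847 F [ 0.4 -0.   0.1]
ROW [  3.8   0.7 125.2] yaw -1.0 q6 goal 0.24
```

View pics/w17.png

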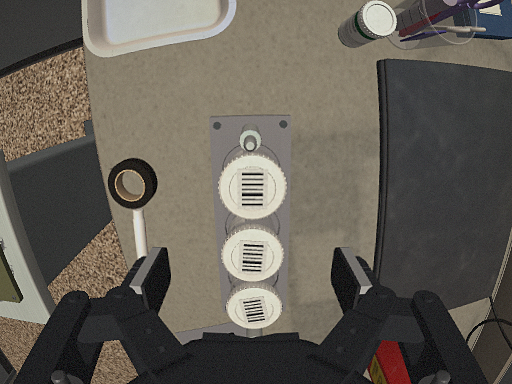

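```bash
python3 -m jog '[[[4,1.4,40,0],[4,1.4,80,0],[4,1.4,105,0],[4,1.4,118,0],[4,1.4,125,0]]]'|grep -v rot
python3 -m jog '[[[0,0,0,0],[0,0,0,0],[0,0,0,0],[0,0,0,0],[0,0,0,0]]]'|grep -v rot
python3 -c "
from h import *
go(.5297,.0882,.126,85.5)
snap('wrist','w18')"
```

```text
t: 34.9
eef_pos: [0.5284, 0.0883, 0.1238]
wrist_force: [-0.4, 0.6, 0.8]
width: 0.0851
t: 35.32
eef_pos: [0.5307, 0.0885, 0.1279]
wrist_force: [1.0, 0.6, 0.3]
width: 0.0852
t 35.32 p [0.5307 0.0885 0.1279] ang 84.54 q6 now 0.16 width 0.0852 F [1.  0.6 0.3]
ROW [-0.4 -0.9  1.9] yaw -1.0 q6 goal 0.24
```

View pics/w18.png

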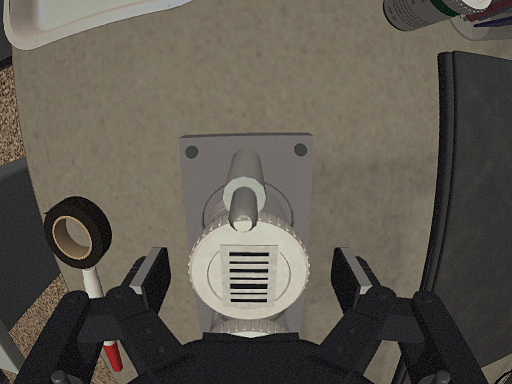

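```bash
python3 -m jog '[[[0,0,0,0],[0,0,0,0],[0,0,0,0],[0,0,0,0],[0,0,0,0]]]' 45 50|grep -v rot
python3 -m jog '[[[0,0,0,0],[0,0,0,0],[0,0,0,0]]]'|grep -v rot
python3 -m jog '[[[0,0,-5,0],[0,0,-15,0],[0,0,-40,0],[0,0,-80,0],[0,0,-110,0]]]'|grep -v rot
python3 -m jog '[[[0,0,-20,0],[0,0,-20,0],[0,0,-20,0],[0,0,-20,0],[0,0,-20,0]]]'|grep -v rot
python3 -c "
from h import *
go(.444,.36,.26,85.5)
snap('wrist','w19')"
```

```text
t: 35.78
eef_pos: [0.5302, 0.0885, 0.1269]
wrist_force: [-0.0, 0.1, 4.2]
width: 0.0574
t: 36.03
eef_pos: [0.5302, 0.0885, 0.1269]
wrist_force: [-0.6, -0.3, 5.9]
width: 0.0576
t: 36.45
eef_pos: [0.5293, 0.0884, 0.2379]
wrist_force: [0.1, 0.0, -0.5]
width: 0.0575
t: 36.87
eef_pos: [0.5285, 0.0883, 0.2538]
wrist_force: [-0.5, 0.6, -1.1]
width: 0.0574
t 36.87 p [0.5285 0.0883 0.2538] ang 84.54 q6 now 0.16 width 0.0574 F [-0.5  0.6 -1.1]
ROW [ 262.4 -110.    -5.9] yaw -1.0 q6 goal 0.76
```

View pics/w19.png

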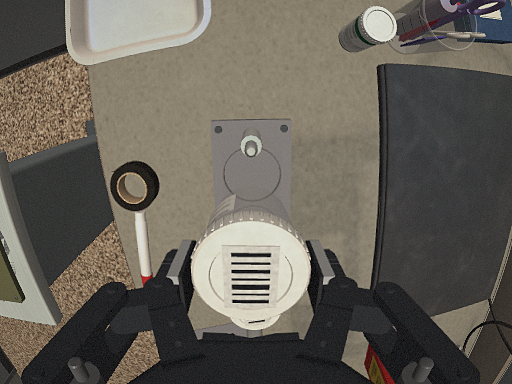

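```bash
python3 -m jog '[[[35,-15,-5,0],[70,-30,-10,0],[105,-45,-10,0],[140,-60,-10,0],[175,-73,-10,0]]]'|grep -v rot
python3 -m jog '[[[30,-13,0,0],[60,-26,0,0],[80,-35,0,0],[87,-37,0,0],[87,-37,0,0]]]'|grep -v rot
python3 -m jog '[[[0,0,0,0],[0,0,0,0],[0,0,0,0],[0,0,0,0],[0,0,0,0]]]'|grep -v rot
python3 - <<'E'
from look import *
p,d=look('w20',['tray','pot_left_center']); masks(d,[('tray',.012,.035),('tray',-.01,.012)],k=1)
go(.444,.427,.26,89)
p,d=look('t20',['tray'],'top'); masks(d,[('tray',.015,.035),('tray',-.01,.012)],'top',k=1)
p,d=look('s20',['tray'],'side'); masks(d,[('tray',.015,.035),('tray',-.01,.012)],'side',k=1)
E
```

```text
t: 37.33
eef_pos: [0.4722, 0.2708, 0.2647]
wrist_force: [0.9, -0.5, -0.5]
width: 0.0576
t: 37.75
eef_pos: [0.4442, 0.3608, 0.2646]
wrist_force: [-0.4, -0.3, -1.0]
width: 0.0575
t: 38.17
eef_pos: [0.4456, 0.3589, 0.2663]
wrist_force: [0.1, -0.1, -0.9]
width: 0.0574
tray [([0.418, 0.364, -0.001], 0.76)]
pot_left_center []
tray 0.76 [0.4189 0.4008 0.0081] (array([421. , 381.9]), 220.9, 171.2, 'long axis deg', -89.9, 7222)
tray 0.76 [0.4188 0.4009 0.0081] (array([429.9, 375.9]), 205.5, 160.6, 'long axis deg', -89.7, 17311)
t 38.42 p [0.4452 0.3596 0.2663] ang 84.52 q6 now 0.68 width 0.0575 F [-0.3 -0.5 -0.5]
ROW [67.  -7.7  6.3] yaw -4.5 q6 goal 0.78
tray [([0.418, 0.358, -0.001], 0.97)]
tray 0.61 [0.4363 0.2895 0.0135] (array([439.3, 277.2]), 203.3, 104.7, 'long axis deg', 33.1, 255)
tray 0.61 [0.4363 0.2895 0.0135] (array([444.4, 287. ]), 201.0, 96.1, 'long axis deg', 33.1, 734)
tray [([0.421, 0.361, -0.005], 0.62)]
tray 0.6 [0.4337 0.3655 0.0091] (array([424.1, 360.6]), 260.1, 176.3, 'long axis deg', 89.8, 984)
tray 0.6 [0.4337 0.3655 0.0091] (array([443.9, 370.9]), 252.7, 182.3, 'long axis deg', 89.3, 2750)
```

View pics/w20.png

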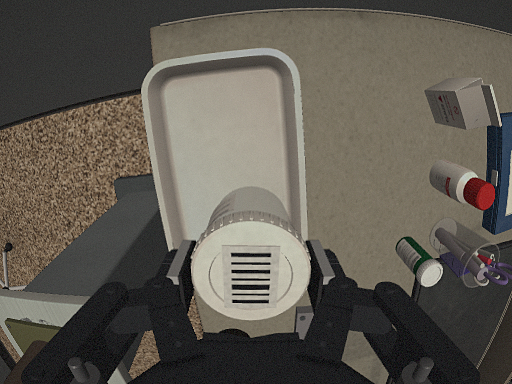

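View pics/t20.png

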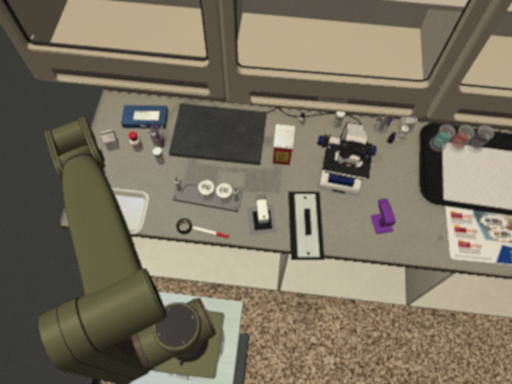

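The tray was knocked about 24 mm toward the robot and is now at (0.421,0.361), as the wrist, top and side cameras all show. I place the left pot at its far end.

```bash
python3 -c "
from h import *
go(.421,.427,.13,89)"
python3 -m jog '[[[22,-9,20,-2],[44,-20,40,-4.5],[60,-28,70,-4.5],[65,-31,100,-4.5],[65,-31,120,-4.5]]]'|grep -v rot
python3 -m jog '[[[0,0,3,0],[0,0,6,0],[0,0,10,0],[0,0,13,0],[0,0,15,0]]]'|grep -v rot
python3 -m jog '[[[0,0,3,0],[0,0,5,0],[0,0,7,0],[0,0,7,0],[0,0,7,0]]]'
python3 -c "
from h import *
go(.421,.427,.119,89)"
```

```text
t 38.82 p [0.4451 0.3597 0.2662] ang 84.54 q6 now 0.68 width 0.0572 F [ 0.3  0.4 -0.6]
ROW [ 64.7 -30.4 136.2] yaw -4.5 q6 goal 0.81
t: 39.23
eef_pos: [0.4188, 0.428, 0.1432]
wrist_force: [-0.3, -0.8, -0.8]
width: 0.0575
t: 39.65
eef_pos: [0.4214, 0.4278, 0.1327]
wrist_force: [-0.5, -0.4, -0.9]
width: 0.0575
t: 40.07
eef_pos: [0.4204, 0.4273, 0.1241]
eef_rot: [-0.0, 0.713, 0.701, -0.0]
wrist_force: [0.4, 0.2, -0.1]
width: 0.0569
t 40.07 p [0.4204 0.4273 0.1241] ang 89.03 q6 now 0.72 width 0.0569 F [ 0.4  0.2 -0.1]
ROW [-0.3  0.6  5.1] yaw 0.0 q6 goal 0.81
```

```bash
python3 -m jog '[[[0,0,1,0],[0,0,2,0],[0,0,3,0],[0,0,4,0],[0,0,4,0]]]'|grep -v rot
python3 -m jog '[[[0,0,0.5,0],[0,0,1,0],[0,0,1.5,0],[0,0,1.5,0],[0,0,1.5,0]]]'|grep -v rot
```

```text
t: 40.48
eef_pos: [0.4203, 0.4273, 0.1199]
wrist_force: [0.0, -0.1, 0.0]
width: 0.0572
t: 40.9
eef_pos: [0.4205, 0.4274, 0.1189]
wrist_force: [-0.9, -0.2, 1.7]
width: 0.0572
```

```bash
python3 -m jog '[[[0,0,0.3,0],[0,0,0.6,0],[0,0,0.6,0]]]'|grep -v rot
python3 -m jog '[[[0,0,0,0],[0,0,0,0],[0,0,0,0],[0,0,0,0],[0,0,0,0]]]' 80|grep -v rot
python3 -m jog '[[[0,0,-5,0],[0,0,-20,0],[0,0,-50,0],[0,0,-90,0],[0,0,-130,0]]]' 85|grep -v rot
python3 -m jog '[[[0,0,0,0],[0,0,0,0],[0,0,0,0],[0,0,0,0],[0,0,0,0]]]'|grep -v rot
python3 - <<'E'
from look import *
p,d=look('w21',['pot_left_center','pot_left_label','tray']); masks(d,[('pot_left_center',.06,.09),('tray',.012,.035)],k=1)
go(.5236,.0215,.25,85.5)
E
```

```text
t: 41.15
eef_pos: [0.4206, 0.4275, 0.1189]
wrist_force: [-2.5, -2.0, 5.1]
width: 0.0574
t: 41.57
eef_pos: [0.4204, 0.4273, 0.1178]
wrist_force: [0.5, -0.3, -0.1]
width: 0.08
t: 41.98
eef_pos: [0.4198, 0.4268, 0.2485]
wrist_force: [0.1, 0.1, 0.3]
width: 0.085
t: 42.4
eef_pos: [0.4197, 0.4267, 0.2458]
wrist_force: [0.7, -0.7, 0.3]
width: 0.0849
pot_left_center []
pot_left_label [([0.42, 0.426, 0.071], 0.77), ([0.719, 0.239, -0.002], 0.39)]
tray [([0.419, 0.363, 0.002], 0.75)]
pot_left_center 0.56 [0.4224 0.431  0.0699] (array([422.5, 428.5]), 58.3, 58.1, 'long axis deg', 21.4, 3460)
tray 0.72 [0.4224 0.3696 0.0097] (array([422.5, 362.7]), 260.4, 171.2, 'long axis deg', 89.7, 9434)
t 42.7 p [0.4203 0.4273 0.2475] ang 89.04 q6 now 0.72 width 0.0849 F [-1.1  0.  -0.6]
ROW [-404.   110.1   -2.3] yaw 3.5 q6 goal 0.12
```

View pics/w21.png

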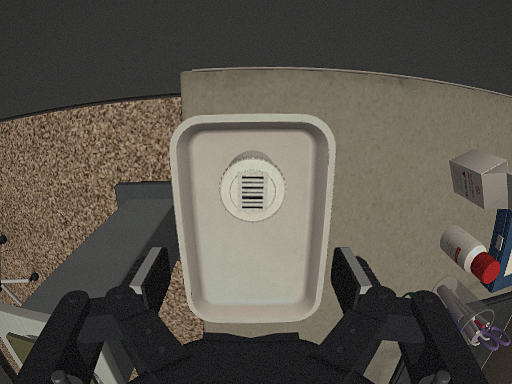

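The left pot stands upright in the tray at (252,190). Next is the middle pot.

```bash
python3 -m jog '[[[-40,10,0,0],[-80,21,0,1],[-120,32,0,2],[-160,43,0,3],[-200,54,0,3.5]]]' 85 50|grep -v rot
python3 -c "
from h import *
go(.5243,.0212,.25,85.5)"
```

```text
t: 43.12
eef_pos: [0.4711, 0.2248, 0.2481]
wrist_force: [1.3, 0.1, -0.4]
width: 0.0849
t 43.12 p [0.4711 0.2248 0.2481] ang 85.55 q6 now 0.42 width 0.0849 F [ 1.3  0.1 -0.4]
ROW [-198.9   68.8   -1.9] yaw 0.0 q6 goal 0.12
```

```bash
python3 -m jog '[[[-40,14,0,0],[-80,28,0,0],[-120,42,0,0],[-160,55,0,0],[-196,67,0,0]]]'|grep -v rot
python3 -m jog '[[[0,0,0,0],[0,0,0,0],[0,0,0,0],[0,0,0,0],[0,0,0,0]]]'|grep -v rot
python3 - <<'E'
from look import *
p,d=snap('wrist','w22'); masks(d,[('pot_mid_center',.07,.09)],k=3)
go(.5243,.0212,.127,85.5)
E
```

```text
t: 43.53
eef_pos: [0.5227, 0.0237, 0.2483]
wrist_force: [1.4, -0.4, -0.6]
width: 0.0848
t: 43.95
eef_pos: [0.5224, 0.0272, 0.248]
wrist_force: [-0.6, -0.2, 0.7]
width: 0.0853
t 44.05 p [0.5224 0.0271 0.248 ] ang 85.66 q6 now 0.02 width 0.0847 F [ 0.6  0.6 -0.4]
ROW [ -5.7   2.3 121. ] yaw 0.2 q6 goal 0.12
```

View pics/w22.png

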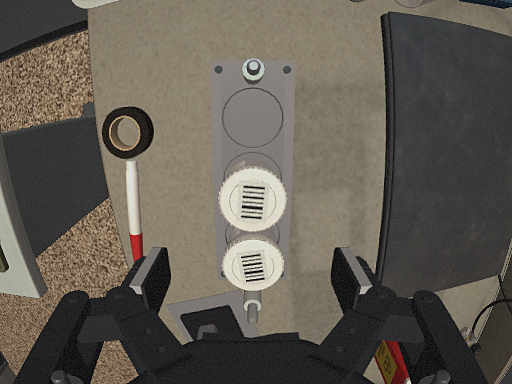

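```bash
python3 -m jog '[[[-5.5,2,40,0],[-5.5,2,80,0],[-5.5,2,102,0],[-5.5,2,115,0],[-5.5,2,121,0]]]'|grep -v rot
python3 -m jog '[[[0,0,0,0],[0,0,0,0],[0,0,0,0],[0,0,0,0],[0,0,0,0]]]'|grep -v rot
python3 -c "
from h import *
go(.5243,.0212,.127,85.5)
snap('wrist','w23')"
```

```text
t: 44.47
eef_pos: [0.5229, 0.021, 0.1247]
wrist_force: [-0.3, -0.7, -0.9]
width: 0.0848
t: 44.88
eef_pos: [0.5251, 0.0202, 0.1287]
wrist_force: [0.3, 0.4, -0.5]
width: 0.0849
t 44.88 p [0.5251 0.0202 0.1287] ang 85.54 q6 now 0.01 width 0.0849 F [ 0.3  0.4 -0.5]
ROW [ 1.  -0.9  1.7] yaw 0.0 q6 goal 0.12
```

View pics/w23.png

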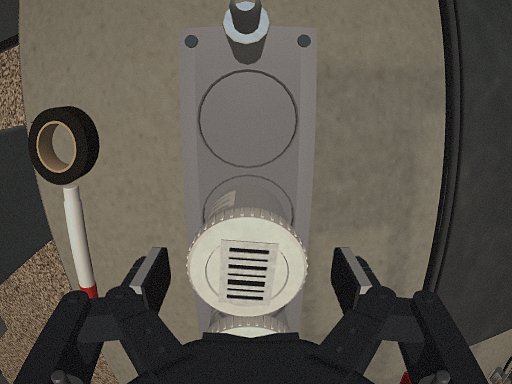

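```bash
python3 -m jog '[[[0,0,0,0],[0,0,0,0],[0,0,0,0],[0,0,0,0],[0,0,0,0]]]' 45 50|grep -v rot
python3 -m jog '[[[0,0,0,0],[0,0,0,0],[0,0,0,0]]]'|grep -v rot
python3 -m jog '[[[0,0,-5,0],[0,0,-15,0],[0,0,-40,0],[0,0,-80,0],[0,0,-120,0]]]'|grep -v rot
python3 -c "
from h import *
go(.4225,.36,.26,89.5)"
```

```text
t: 45.35
eef_pos: [0.5245, 0.0202, 0.1278]
wrist_force: [-1.4, 0.9, 4.7]
width: 0.0573
t: 45.6
eef_pos: [0.5245, 0.0202, 0.1278]
wrist_force: [-1.1, -0.1, 5.4]
width: 0.0572
t: 46.02
eef_pos: [0.523, 0.0203, 0.2471]
wrist_force: [0.9, 0.7, -0.4]
width: 0.0575
t 46.02 p [0.523  0.0203 0.2471] ang 85.53 q6 now 0.01 width 0.0575 F [ 0.9  0.7 -0.4]
ROW [ 330.9 -126.7  -12.4] yaw -4.0 q6 goal 0.71
```

```bash
python3 -m jog '[[[38,-15,-8,0],[76,-29,-12,-1],[114,-44,-12,-2],[152,-58,-12,-3],[190,-73,-12,-4]]]'|grep -v rot
python3 -m jog '[[[36,-11,0,0],[72,-22,0,0],[105,-33,0,0],[130,-40,0,0],[138,-44,0,0]]]'|grep -v rot
python3 -m jog '[[[0,0,0,0],[0,0,0,0],[0,0,0,0],[0,0,0,0],[0,0,0,0]]]'|grep -v rot
python3 - <<'E'
from look import *
p,d=look('w24',['tray']); masks(d,[('tray',.012,.035),('pot_mid_label',.06,.08)],k=3)
go(.422,.361,.126,89.5)
p,d=look('s24',['tray'],'side')
E
```

```text
t: 46.43
eef_pos: [0.4654, 0.2168, 0.26]
wrist_force: [0.1, 0.4, -0.3]
width: 0.057
t: 46.85
eef_pos: [0.422, 0.3566, 0.2595]
wrist_force: [-0.7, -0.6, -0.5]
width: 0.0572
t: 47.27
eef_pos: [0.4238, 0.3526, 0.2591]
wrist_force: [0.4, -0.1, -0.3]
width: 0.0572
tray [([0.42, 0.363, -0.0], 0.61)]
tray 0.85 [0.4204 0.3947 0.0071] (array([420.9, 379.9]), 225.5, 171.0, 'long axis deg', 90.0, 7806)
tray 0.69 [0.4982 0.1345 0.0136] (array([497.4, 127.1]), 48.7, 17.5, 'long axis deg', 81.1, 246)
pot_mid_label 0.74 [0.4241 0.3616 0.2056] None
pot_mid_label 0.6 [0.5    0.133  0.0134] None
t 47.47 p [0.4236 0.3532 0.2592] ang 89.48 q6 now 0.61 width 0.057 F [ 0.2  1.1 -0.6]
ROW [  7.8  -1.7 133.2] yaw -0.0 q6 goal 0.72
tray [([0.417, 0.36, -0.003], 0.82)]
```

View pics/w24.png

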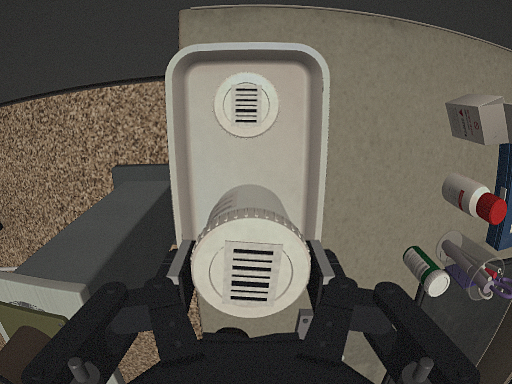

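```bash
python3 -m jog '[[[7,-1.5,40,0],[7,-1.5,75,0],[7,-1.5,105,0],[7,-1.5,120,0],[7,-1.5,128,0]]]'|grep -v rot
python3 -m jog '[[[0,0,1,0],[0,0,3,0],[0,0,5,0],[0,0,7,0],[0,0,7,0]]]'|grep -v rot
python3 -m jog '[[[0,0,0,0],[0,0,0,0],[0,0,0,0],[0,0,0,0],[0,0,0,0]]]'|grep -v rot
```

```text
t: 47.98
eef_pos: [0.4203, 0.3596, 0.1275]
wrist_force: [0.4, 0.7, -0.7]
width: 0.0571
t: 48.4
eef_pos: [0.4224, 0.361, 0.1251]
wrist_force: [0.3, 0.9, 0.2]
width: 0.0574
t: 48.82
eef_pos: [0.4219, 0.3607, 0.1242]
wrist_force: [-0.1, -0.7, -0.6]
width: 0.0571
```

```bash
python3 -m jog '[[[0,0,1,0],[0,0,2,0],[0,0,3,0],[0,0,4,0],[0,0,4,0]]]'|grep -v rot
python3 -m jog '[[[0,0,0.4,0],[0,0,0.8,0],[0,0,1,0],[0,0,1,0],[0,0,1,0]]]'|grep -v rot
```

```text
t: 49.23
eef_pos: [0.4218, 0.3607, 0.1199]
wrist_force: [0.3, -0.3, -0.0]
width: 0.0574
t: 49.65
eef_pos: [0.4219, 0.3609, 0.1198]
wrist_force: [-3.3, -0.8, 4.2]
width: 0.0574
```

```bash
python3 -m jog '[[[0,0,0,0],[0,0,0,0],[0,0,0,0],[0,0,0,0],[0,0,0,0]]]' 80|grep -v rot
python3 -m jog '[[[0,0,-5,0],[0,0,-20,0],[0,0,-50,0],[0,0,-90,0],[0,0,-130,0]]]' 85|grep -v rot
python3 -m jog '[[[0,0,0,0],[0,0,0,0],[0,0,0,0],[0,0,0,0],[0,0,0,0]]]'|grep -v rot
python3 - <<'E'
from look import *
p,d=look('w25',['tray']); masks(d,[('pot_mid_center',.06,.09),('tray',.012,.035)],k=3)
go(.5189,-.0448,.25,85.5)
E
```

```text
t: 50.07
eef_pos: [0.4218, 0.3606, 0.1188]
wrist_force: [0.2, 0.7, -0.6]
width: 0.0797
t: 50.48
eef_pos: [0.4212, 0.3602, 0.2496]
wrist_force: [0.9, 0.7, 0.2]
width: 0.0851
t: 50.9
eef_pos: [0.4211, 0.3601, 0.2469]
wrist_force: [-0.2, -0.0, 0.1]
width: 0.085
tray []
pot_mid_center 0.61 [0.4222 0.3654 0.0702] (array([422.2, 362.7]), 58.2, 58.1, 'long axis deg', -32.8, 3386)
tray 0.95 [0.4214 0.3666 0.0085] (array([422.2, 361.5]), 262.0, 171.3, 'long axis deg', 89.7, 11151)
tray 0.64 [0.4221 0.4279 0.072 ] None
t 51.1 p [0.4216 0.3605 0.2479] ang 89.54 q6 now 0.62 width 0.0852 F [-0.3  0.   0.9]
ROW [-404.5  100.6   -1.8] yaw 4.0 q6 goal -0.01
```

View pics/w25.png

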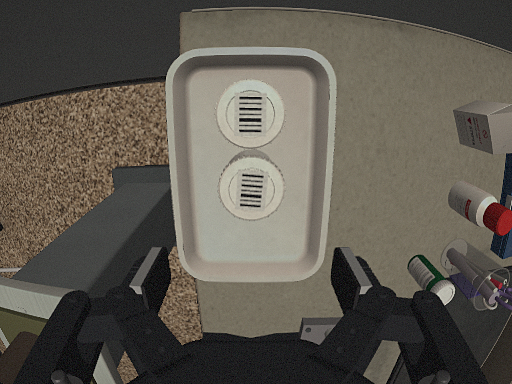

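Two pots stand in the tray, at (250,115) and (252,187). Next is the right pot.

```bash
python3 -m jog '[[[-40,10,0,0],[-80,20,0,1],[-120,30,0,2],[-160,40,0,3],[-200,50,0,4]]]' 85 50|grep -v rot
python3 -c "
from h import *
go(.5189,-.0448,.25,85.5)"
```

```text
t: 51.52
eef_pos: [0.4702, 0.1586, 0.2489]
wrist_force: [0.1, 0.3, -0.2]
width: 0.0849
t 51.52 p [0.4702 0.1586 0.2489] ang 85.53 q6 now 0.3 width 0.0849 F [ 0.1  0.3 -0.2]
ROW [-199.    64.4   -1.1] yaw 0.0 q6 goal -0.01
```

```bash
python3 -m jog '[[[-40,13,0,0],[-80,26,0,0],[-120,39,0,0],[-160,52,0,0],[-198,64.5,0,0]]]'|grep -v rot
python3 -m jog '[[[0,0,0,0],[0,0,0,0],[0,0,0,0],[0,0,0,0],[0,0,0,0]]]'|grep -v rot
python3 - <<'E'
from look import *
p,d=snap('wrist','w26'); masks(d,[('pot_right_center',.07,.09)],k=3)
go(.5189,-.0448,.127,85.5)
E
```

```text
t: 51.93
eef_pos: [0.5191, -0.0442, 0.249]
wrist_force: [0.7, 1.1, -0.5]
width: 0.0851
t: 52.35
eef_pos: [0.5189, -0.0408, 0.2489]
wrist_force: [0.6, 0.1, -1.0]
width: 0.0848
pot_right_center 0.67 [ 0.52   -0.041   0.0769] (array([519.5, -44. ]), 58.5, 57.9, 'long axis deg', -19.9, 3489)
t 52.45 p [ 0.519  -0.0409  0.249 ] ang 85.66 q6 now -0.11 width 0.0851 F [-0.1  0.3  0.2]
ROW [ -3.9   0.2 122. ] yaw 0.2 q6 goal -0.01
```

View pics/w26.png

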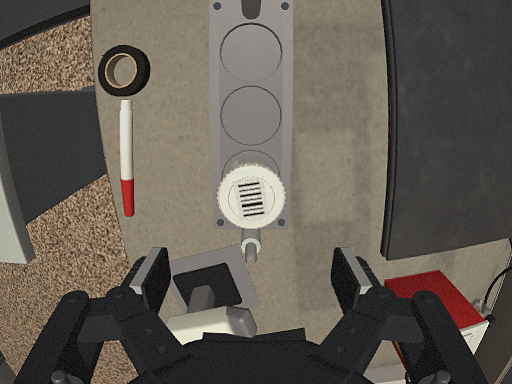

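```bash
python3 -m jog '[[[-3.5,0,40,0],[-3.5,0,80,0],[-3.5,0,102,0],[-3.5,0,115,0],[-3.5,0,121,0]]]'|grep -v rot
python3 -m jog '[[[0,0,0,0],[0,0,0,0],[0,0,0,0],[0,0,0,0],[0,0,0,0]]]'|grep -v rot
python3 -c "
from h import *
go(.5189,-.0448,.127,85.5)
snap('wrist','w27')"
python3 -m jog '[[[0,0,0,0],[0,0,0,0],[0,0,0,0],[0,0,0,0],[0,0,0,0]]]' 45 50|grep -v rot
python3 -m jog '[[[0,0,0,0],[0,0,0,0],[0,0,0,0]]]'|grep -v rot
```

```text
t: 52.87
eef_pos: [0.5171, -0.0445, 0.1251]
wrist_force: [-0.2, 0.3, 0.6]
width: 0.0851
t: 53.28
eef_pos: [0.5197, -0.0457, 0.1295]
wrist_force: [-0.5, -0.9, 0.4]
width: 0.0851
t 53.28 p [ 0.5197 -0.0457  0.1295] ang 85.54 q6 now -0.11 width 0.0851 F [-0.5 -0.9  0.4]
ROW [ 0.8 -0.9  2.5] yaw 0.0 q6 goal -0.01
t: 53.75
eef_pos: [0.5194, -0.0458, 0.1288]
wrist_force: [0.8, 0.8, 3.6]
width: 0.0574
t: 54.0
eef_pos: [0.5194, -0.0458, 0.1288]
wrist_force: [0.2, -0.2, 5.4]
width: 0.0574
```

View pics/w27.png

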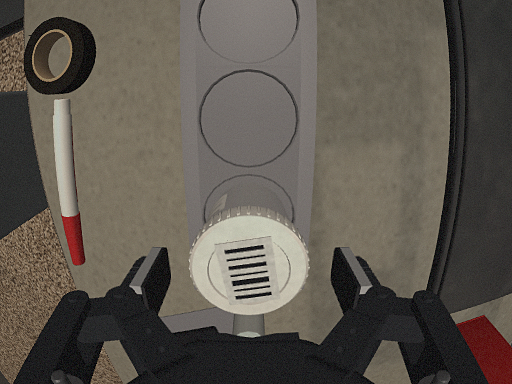

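```bash
python3 -m jog '[[[0,0,-5,0],[0,0,-15,0],[0,0,-40,0],[0,0,-80,0],[0,0,-120,0]]]'|grep -v rot
python3 -m jog '[[[38,-15,-8,0],[76,-29,-12,0],[114,-44,-12,0],[152,-58,-12,0],[190,-66,-12,0]]]'|grep -v rot
python3 -c "
from h import *
go(.4222,.295,.26,89.5)"
```

```text
t: 54.42
eef_pos: [0.5174, -0.0453, 0.2478]
wrist_force: [1.2, 0.1, -0.3]
width: 0.0571
t: 54.83
eef_pos: [0.4662, 0.1504, 0.2605]
wrist_force: [1.5, -0.8, -1.1]
width: 0.0571
t 54.83 p [0.4662 0.1504 0.2605] ang 85.51 q6 now 0.28 width 0.0571 F [ 1.5 -0.8 -1.1]
ROW [140.7 -55.2   0.5] yaw -4.0 q6 goal 0.62
```

```bash
python3 -m jog '[[[36,-14,0,-1],[72,-28,0,-2],[105,-42,0,-3],[132,-52,0,-4],[142,-56,0,-4]]]'|grep -v rot
python3 -m jog '[[[0,0,0,0],[0,0,0,0],[0,0,0,0],[0,0,0,0],[0,0,0,0]]]'|grep -v rot
python3 - <<'E'
from look import *
p,d=look('w28',['tray']); masks(d,[('tray',.012,.035)],k=1)
go(.4222,.2945,.13,89.5)
E
```

```text
t: 55.25
eef_pos: [0.4214, 0.2976, 0.2603]
wrist_force: [-0.4, -0.3, -0.2]
width: 0.0576
t: 55.67
eef_pos: [0.4236, 0.2938, 0.2601]
wrist_force: [0.1, -0.4, -1.0]
width: 0.0571
tray []
tray 0.71 [0.645  0.2353 0.0535] (array([656.5, 213.6]), 67.5, 28.3, 'long axis deg', -67.6, 265)
t 55.82 p [0.4234 0.2942 0.2601] ang 89.46 q6 now 0.51 width 0.0573 F [-0.4  0.1 -0.9]
ROW [  0.3  -1.2 130.1] yaw -0.0 q6 goal 0.62
```

View pics/w28.png

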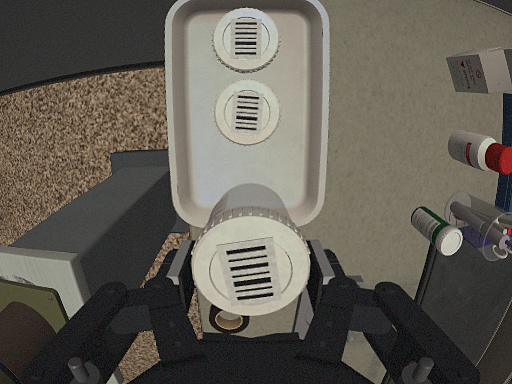

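```bash
python3 -m jog '[[[0.5,-1,40,0],[0.5,-1,75,0],[0.5,-1,105,0],[0.5,-1,120,0],[0.5,-1,128,0]]]'|grep -v rot
python3 -m jog '[[[0,0,1,0],[0,0,3,0],[0,0,5,0],[0,0,7,0],[0,0,7,0]]]'|grep -v rot
python3 -m jog '[[[0,0,0,0],[0,0,0,0],[0,0,0,0],[0,0,0,0],[0,0,0,0]]]'|grep -v rot
```

```text
t: 56.23
eef_pos: [0.4205, 0.2942, 0.1287]
wrist_force: [-0.3, -0.3, -0.1]
width: 0.0573
t: 56.65
eef_pos: [0.4226, 0.2957, 0.126]
wrist_force: [-0.3, -0.0, -1.3]
width: 0.057
t: 57.07
eef_pos: [0.4221, 0.2954, 0.1252]
wrist_force: [-0.2, -1.1, -0.6]
width: 0.0575
```

```bash
python3 -m jog '[[[0,0,1,0],[0,0,2,0],[0,0,3,0],[0,0,4,0],[0,0,4,0]]]'|grep -v rot
python3 -m jog '[[[0,0,0.4,0],[0,0,0.8,0],[0,0,1,0],[0,0,1,0],[0,0,1,0]]]'|grep -v rot
```

```text
t: 57.48
eef_pos: [0.4221, 0.2954, 0.121]
wrist_force: [0.2, -0.1, -0.8]
width: 0.0569
t: 57.9
eef_pos: [0.4221, 0.2955, 0.1208]
wrist_force: [-2.6, -1.3, 6.1]
width: 0.0577
```

```bash
python3 -m jog '[[[0,0,0,0],[0,0,0,0],[0,0,0,0],[0,0,0,0],[0,0,0,0]]]' 80|grep -v rot
python3 -m jog '[[[0,0,-5,0],[0,0,-20,0],[0,0,-50,0],[0,0,-90,0],[0,0,-130,0]]]' 85|grep -v rot
python3 -m jog '[[[-20,0,-30,0],[-40,0,-60,0],[-40,0,-60,0],[-40,0,-60,0],[-40,0,-60,0]]]'|grep -v rot
python3 -m jog '[[[0,0,0,0],[0,0,0,0],[0,0,0,0],[0,0,0,0],[0,0,0,0]]]'|grep -v rot
python3 - <<'E'
from look import *
for c in ('wrist','top','side'):
    p,d=look('f_'+c,['tray','plate_handle','scanner_grip','reader_pad','pot_left_center','tape','marker'],c); masks(d,[('pot_right_center',.06,.09),('tray',.012,.035)],c,k=4)
print(telemetry.sense()['t'])
E
```

```text
t: 58.32
eef_pos: [0.422, 0.2954, 0.1199]
wrist_force: [-0.9, -0.5, -0.1]
width: 0.0801
t: 58.73
eef_pos: [0.4213, 0.2949, 0.2507]
wrist_force: [0.4, -0.1, -0.2]
width: 0.0849
t: 59.15
eef_pos: [0.4215, 0.2552, 0.3099]
wrist_force: [-0.6, 0.3, 0.1]
width: 0.0853
t: 59.57
eef_pos: [0.4216, 0.2555, 0.3094]
wrist_force: [-0.3, -1.0, 0.0]
width: 0.0848
tray [([0.718, 0.242, -0.002], 0.36), ([0.524, 0.023, 0.001], 0.29)]
plate_handle []
scanner_grip []
reader_pad [([0.423, 0.296, 0.037], 0.52)]
pot_left_center [([0.421, 0.428, 0.036], 0.65), ([0.697, 0.331, -0.002], 0.15)]
tape [([0.389, 0.089, 0.0], 0.82)]
marker [([0.38, -0.019, -0.001], 0.63), ([0.526, 0.022, 0.001], 0.45)]
pot_right_center 0.74 [0.423  0.2968 0.0721] (array([423.2, 296.8]), 58.1, 58.1, 'long axis deg', -45.2, 2436)
tray 0.73 [0.4204 0.3428 0.0076] (array([421.6, 347.8]), 233.4, 171.1, 'long axis deg', 89.6, 6418)
tray []
plate_handle []
scanner_grip [([0.456, -0.194, 0.082], 0.96), ([0.491, -0.629, 0.086], 0.86), ([0.378, -0.015, 0.006], 0.36)]
reader_pad [([0.455, -0.188, 0.0], 0.54), ([0.721, 0.24, 0.0], 0.48)]
pot_left_center [([0.424, 0.427, 0.037], 0.38)]
tape [([0.389, 0.09, 0.0], 0.71)]
marker []
tray 0.72 [0.4148 0.3572 0.0415] (array([418.8, 365.2]), 270.2, 155.1, 'long axis deg', -84.4, 377)
tray [([0.42, 0.361, -0.005], 0.86)]
plate_handle []
scanner_grip [([0.494, -0.628, 0.085], 0.76), ([0.717, 0.245, 0.001], 0.48)]
reader_pad [([0.42, 0.362, 0.074], 0.28)]
pot_left_center [([0.415, 0.424, 0.04], 0.92), ([0.423, 0.3, 0.076], 0.22)]
tape [([0.418, 0.426, 0.04], 0.62)]
marker [([0.649, 0.227, -0.001], 0.53), ([0.42, 0.426, 0.069], 0.33)]
pot_right_center 0.89 [0.4131 0.2941 0.0532] (array([420.7, 294.8]), 58.2, 57.0, 'long axis deg', -14.0, 279)
tray 0.62 [0.4156 0.2936 0.0569] (array([449.2, 295.8]), 105.4, 47.6, 'long axis deg', 7.3, 84)
61.0667
```

View pics/f_wrist.png

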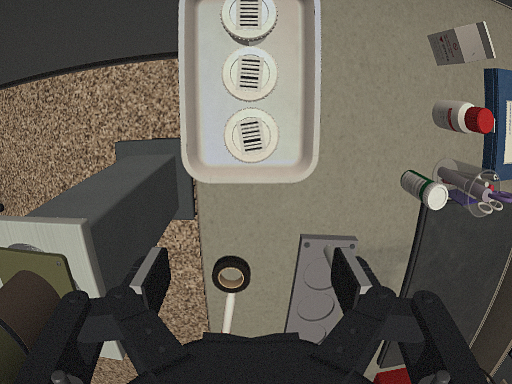

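View pics/f_top.png

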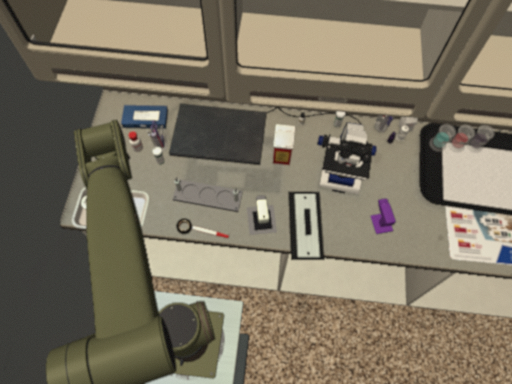

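View pics/f_side.png

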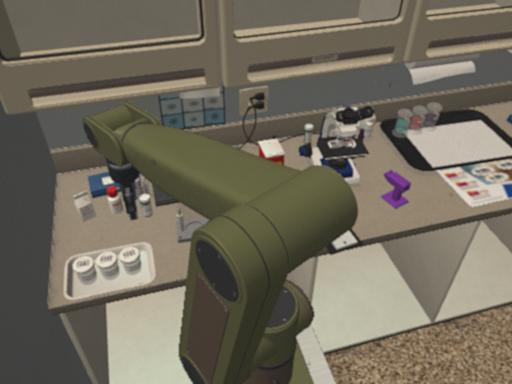

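All three pots stand upright in the tray: wrist view (248,15), (250,73) and (251,135). The reader at (262,213) and the plate at (306,225) in the top view are where I left them, and the gripper is clear. I hand in.

```bash
python3 -c "
from h import *
print(ctrl.finish_job(), telemetry.sense()['t'])"
```

```text
the job is handed in; nothing more can be done
the job is handed in; nothing more can be done
```

The job is handed in, with about 61 s of the 210 s used. By my own checks every step was met; the system gives no verdict.

- **Plate:** It was lifted level and straight up, then laid on the mat. The last measurement put the handle within about 5 mm of the mat's centre, with the long axes under 1° apart.
- **Code labels:** The reader was held on the left, middle and right labels in turn, for about 2 s each. My computed aim was about 1–2 mm from each measured cap centre, at roughly 10 cm.
- **Reader:** It stands about 4 mm from the middle of its pad, judged by the wrist camera just after release. The last top view shows it within 10 mm.
- **Pots:** All three stand upright in the tray, in a row along its length at +66, 0 and -66 mm from its centre. The tray had been knocked about 24 mm toward the robot before the first pot went in, so I measured it again and placed them to its new position.
- **Bystanders:** The tape's position did not change measurably at the last check. The marker matched its earlier readings in the last wrist view. The bottle, vial and beaker I only saw standing in place in the pictures.

**Disagreements in the last checks:** The networks missed the plate in all three last views. I relied on the picture and the earlier measurement instead. They also gave a few false hits, such as a pot reported as the reader's pad and, in the side view, the tape in the wrong place. In the last wrist and top pictures the tray mask was cut off or hidden by the arm. Its centre comes from earlier full views and agrees with the side camera. I saw no sign of the grip slackening.

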